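# Latch the sliding-lid stock case

## Task

Close the white stock case with the draw latch on its top: pull the steel loop forward by its thumb tab, lower it over the keeper on the sliding lid and draw it back lightly until its bar is caught under the keeper's lip, then swing the lever back over centre and press it gently fully down, so that the latch pulls the lid tight. Let the latch, not your hand, move the lid: do not push it or haul it along by the loop, and do not disturb the canisters and the jar standing by.

Things in the scene. Friction and masses are not known exactly. Their poses are not given: they have to be found in the camera images.
- case: white metal case fixed to the counter, 370 x 200 x 80 mm high. Origin on the counter, directly below the lever's pivot. x axis: along the top from the lever to the keeper (roughly away from the robot), y across, z up. The top is 80 mm above the origin; it reaches from x = -165 to +22 mm, beyond it is the sliding lid, flush with it. The latch lies on top along y = 0.
- lid: flat white sliding lid over the far half of the case, 182 mm wide, black knob 31 mm high at x = 155 mm. Origin in the plane of its top, axes as the case's; 80 mm above the case's origin when fully in. It slides only along x, 0 to 13 mm out. A springy gasket holds it 13 mm out; it takes 14 N to start it inward and 1.5 N more for each mm. It carries the keeper.
- seat (a point): nominal seat of the bar's centre on the steel keeper: against the far (+x) face of its post, under its lip, 8 mm above the lid; moves with the lid. The post is 18 mm wide (y), its face 3 mm before the seat. The keeper sits in adjusting slots: the real one stands up to 4 mm nearer or farther along x than this point tells, and nothing measures that.
- lip (a point): nominal far edge of the keeper's lip, mid-thickness (same unmeasured 4 mm). The lip overhangs the post's far face by 4 mm, its underside is 12 mm and its top 16 mm above the lid; a slope leads up to it from the near side. Beyond the keeper a rubber strip 3 mm thick lies on the lid, on which the bar may rest (bar centre 6 mm above the lid).
- pivot (a point): fixed axis of the lever, along the case's y, 16 mm above the case's top
- lever (a joint): lever angle, rad. 0: fully down, handle flat and pointing to the case's -x. Grows as the handle rises and swings over to +x (1.57 upright, 2.7 at most). Stiff, damped hinge (0.05 N m), stays where left. With the loop hooked the dead centre is at about 0.27: below that the loop's pull closes the lever. Pushing it takes up to about 10 N at the handle's tip.
- handle: flat steel handle of the lever, 20 mm wide, 5 mm thick, ending in a round bead 22 mm wide and 8 mm thick; it reaches 60 mm from the pivot. Origin at the pivot. Fully down it rests on a small springy rubber stop (12 N per mm) 40 mm from the pivot.
- pin (a point): crank pin on the lever on which the loop is hinged, 18 mm from the pivot, turning with the lever: at lever angle a it is at x = -18 mm*cos(a-0.10) and 18 mm*sin(a-0.10) above the pivot
- handle_tip (a point): centre of the bead at the free end of the handle, 60 mm from the pivot
- loop: steel loop of 6 mm round bar, 46 mm wide outside, 34 mm inside. Origin at its hinge on the lever's crank pin; its x axis runs along the loop to the cross bar, z is its upper side. It swings only in the plane across y, stays at whatever angle it is left (0.03 N m) and pulls the lever along with it when drawn by its tab.
- bar (a point): centre of the loop's cross bar (6 mm round, along y), 62 mm from the loop's hinge. This bar goes under the lip of the keeper.
- tab (a point): grasp point of the loop's thumb tab, on the loop's centre line 12.5 mm beyond the bar and 22 mm above it in the loop's axes. The tab is an upright steel block 14 mm wide (y), 11 mm thick (x), its top 31 mm above the bar's centre. Take it across y from above.
- canister_tall: bystander: white canister with black knob, 72 mm across, 143 mm high, origin under its centre
- canister_short: bystander: white canister with black knob, 84 mm across, 103 mm high, origin under its centre
- glass_jar: bystander: amber glass jar, 64 mm across, 66 mm high, origin under its centre

How it is judged:
By the outcome, as a careful person would: the job done as asked, in the order asked, and still so for the second after the job is handed in, with the robot touching nothing.
It also fails if it takes over 72 s, if anything falls off the work surface, if the arm or the gripper's body presses on something with over 40 N, if the wrist force passes 120 N, or if a joint passes its speed limit or range.

## Robot

A 6-joint arm with a two-finger parallel gripper is mounted at the origin on the work surface. World frame = base frame: x ahead of the robot, y to its left, z up, the work surface at z = 0. Lengths are in m, angles in rad, forces in N, time in s.
With the tool pointing down it reaches from about 0.275 to 0.825 m from the base axis. Payload 5.2 kg.
Tool frame: the origin (TCP) lies midway between the tips of the shut fingers; the grasp point (between the pads) lies 19 mm behind it (env.grasp_offset is the distance from the TCP to the grasp point, in m); z points along the fingers, y is the direction in which the jaws open and shut (so a half turn about z gives the same grasp; the last joint's range is limited). The gripper opens to 93 mm and grips with 3 to 60 N. Pads are 15 mm wide; open, the fingers measure 128 mm over their backs; the gripper's body (75 mm by 188 mm) begins 65 mm behind the grasp point.
Start: joints at [-1.534, 0.259, 1.535, -0, 1.348, -0.203], TCP at [0.131, -0.534, 0.219] pointing down, gripper open.
Joint ranges: [-3.14, 3.14], [-0.91, 2.08], [0.19, 2.58], [-1.22, 4.36], [0.22, 2.71], [-3.12, 3.12]. Speed limits (rad/s): [2.57, 2.57, 3.14, 3.14, 3.14, 3.14].

## Interface

Orientations are given as a unit quaternion [x, y, z, w].
In Python, from plant import get_obs, optics, ticket, env gives the robot as it stands. The module is installed in compiled form; this text tells all that it offers.
- The arm moves only by the tool carry_out, never from a script. Its argument "targets" is a list that holds one entry, the list of rows, each a list of 7 numbers: the opening in per cent of the stroke, from 0 (shut) to 100 (fully open), then the shift along the tool's x, y, z in mm, then the turn, a rotation vector about the tool's x, y, z in rad. In form: [[[fingers, tx, ty, tz, wx, wy, wz], ...]]. A call has 1 to 5 rows; each row shifts and turns the commanded pose from where the row before left it, along the tool's axes as they then stand; what a row does not reach is not made up. A row lasts 1/12 s, in which the tool goes at most 41.7 mm and 7.16 degrees, less where a joint would pass 70% of its speed; a pose out of reach is approached as far as the arm can. A call is refused whole if a number of a shift passes 41.7 or a number of a turn 0.125, either way. A call with a gripper value outside its range is refused whole. The fingers move at their own pace and stop on an object; the grip force is fixed at half the most. Time passes only in rows, so rows that do not move let the fingers close. It gives the time, the measured TCP pose, the force and the opening at its end, in the units of the state.
- get_obs(): the state, without advancing time (a new reading comes with each control period).
- optics.read_camera(name): name is "scene" or "top"; returns a dict with "frame" (384x512x3 uint8, red, green, blue), "camera_matrix" (3x3 intrinsics, pixels), "R" (3x3) and "t" (3): a world point X has camera coordinates R X + t. Camera axes: x right, y down, z forward; pixel columns grow to the right and rows downward; lengths in m; the calibration is good to about 2 mm. A picture is of the moment at which its call begins. There is no depth.
- ticket.job_done(): hands the job in, once; it reports no verdict.
The state is a dict: "clock": time; "joints": joint angles; "qvel": joint speeds; "joint_efforts": joint torques, N m; "tcp_pos": TCP position; "eef_rot": TCP orientation; "wrist_force": force on the tool from outside, world axes, zero at the start; "torque": the same for the moment, N m; "width": finger opening in m.
Only numpy, scipy, OpenCV 4.12 (cv2) and the standard library are available. Lean on these libraries where they do the work, as an engineer would, in place of code of your own. Each camera call takes 0.05 s, during which the arm holds its last target.

## Working session

There is one attempt and no reset: what is moved stays moved. The work goes in short steps, Python scripts to look and compute and a tool call to move; the robot and the scene stay as the last step left them, time stands still between calls to the robot, and variables do not carry over. Pictures are saved under pics/ and viewed, and the job is handed in when it is done.

Besides the shell and the picture viewer there is one more tool, called as name(argument=value, ...) on one line, values as JSON. carry_out: Moves the arm, as the interface text tells. Its arguments: {"type":"object","properties":{"targets":{"type":"array"}},"required":["targets"]}

```bash
mkdir -p pics; cat > h.py <<'E'
import numpy as np, cv2
from plant import get_obs, optics, ticket, env
def cam(name,fn=None,crop=None,scale=1):
    c=optics.read_camera(name); im=c["frame"][:,:,::-1].copy()
    if fn:
        o=im
        if crop: x0,y0,x1,y1=crop; o=im[y0:y1,x0:x1]
        if scale!=1: o=cv2.resize(o,None,fx=scale,fy=scale,interpolation=cv2.INTER_CUBIC)
        cv2.imwrite("pics/"+fn,o)
    return c
def proj(c,X):
    p=c["R"]@np.asarray(X)+c["t"]; q=c["camera_matrix"]@p; return q[:2]/q[2]
def ray(c,u,v):
    d=np.linalg.inv(c["camera_matrix"])@np.array([u,v,1.]); R=c["R"]; return -R.T@c["t"], R.T@d
def onz(c,u,v,z):
    o,d=ray(c,u,v); return o+d*(z-o[2])/d[2]
def tri(c1,p1,c2,p2):
    P=[];
    for c,p in((c1,p1),(c2,p2)):
        P.append(c["camera_matrix"]@np.hstack([c["R"],np.reshape(c["t"],(3,1))]))
    X=cv2.triangulatePoints(P[0],P[1],np.array(p1,float).reshape(2,1),np.array(p2,float).reshape(2,1)); return (X[:3]/X[3]).ravel()
E
python3 - <<'E'
from h import *
o=get_obs(); print(o)
for n in("scene","top"):
    c=cam(n,n+"0.png"); print(n,c["camera_matrix"],-c["R"].T@c["t"],c["R"])
print(env.grasp_offset)
E
```

```text
{'clock': 0.0, 'joints': array([-1.53377696e+00,  2.59324173e-01,  1.53608519e+00, -2.04443326e-06,
        1.34796121e+00, -2.02815269e-01]), 'qvel': array([ 0.00160259, -0.00088468,  0.00069559, -0.00067058,  0.00027356,
        0.00017969]), 'joint_efforts': array([-3.30630479e-03, -4.37311149e+01, -2.84007239e+01,  7.13832560e-02,
        4.15654248e-02, -1.66099758e-04]), 'tcp_pos': array([ 0.13064173, -0.5337063 ,  0.21782698]), 'eef_rot': array([ 9.92818111e-01,  1.19630298e-01,  7.26152528e-05, -8.85989594e-04]), 'wrist_force': array([-0.63909562,  0.28540483, -0.26849004]), 'torque': array([-0.00346317, -0.02408766, -0.03767658]), 'width': 0.09306584752826931}
scene [[429.92674483   0.         253.91553396]
 [  0.         429.92674483 191.86002568]
 [  0.           0.           1.        ]] [ 1.26909692 -0.21398914  0.86376456] [[ 0.37109975  0.92858448 -0.00397937]
 [ 0.67913568 -0.27432757 -0.68082238]
 [-0.63329275  0.24995048 -0.73243775]]
top [[467.88424099   0.         260.89048382]
 [  0.         467.88424099 183.92699013]
 [  0.           0.           1.        ]] [0.51508746 0.02570611 1.20634039] [[ 0.00726134 -0.99995    -0.00687505]
 [-0.99540129 -0.00657124 -0.09556723]
 [ 0.09551728  0.00753738 -0.99539924]]
0.0188
```

View pics/scene0.png

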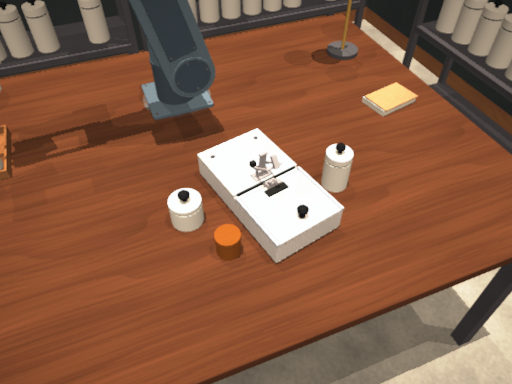

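View pics/top0.png

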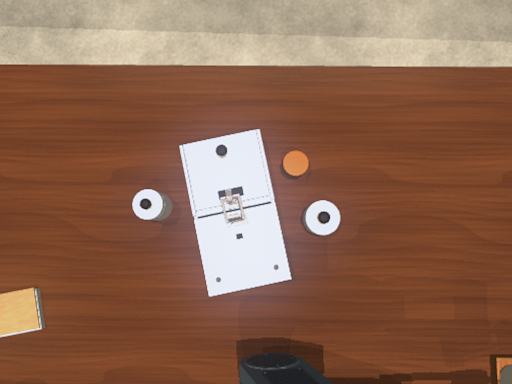

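The case sits near top px (235,210) and scene px (268,190). The jar is at top px (296,163), with a canister on each side at (148,205) and (322,218). I'll zoom in on the latch.

```bash
python3 - <<'E'
from h import *
cam("top","t1.png",(170,120,300,300),4); cam("scene","s1.png",(190,120,350,260),5)
E
```

```text
(no output)
```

View pics/t1.png

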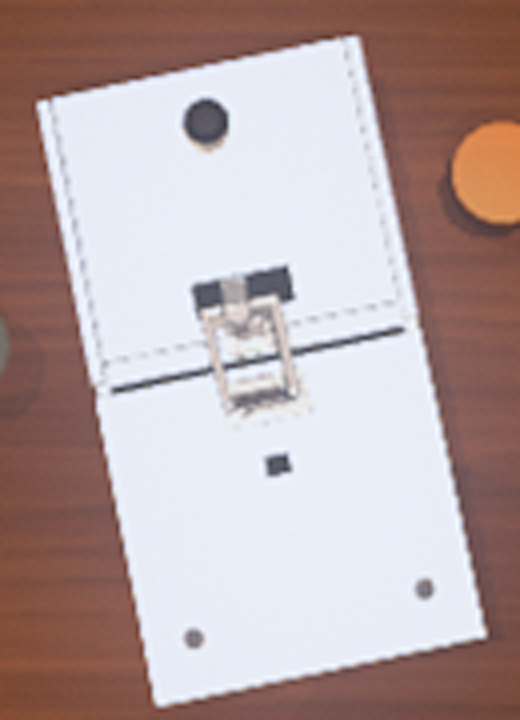

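View pics/s1.png

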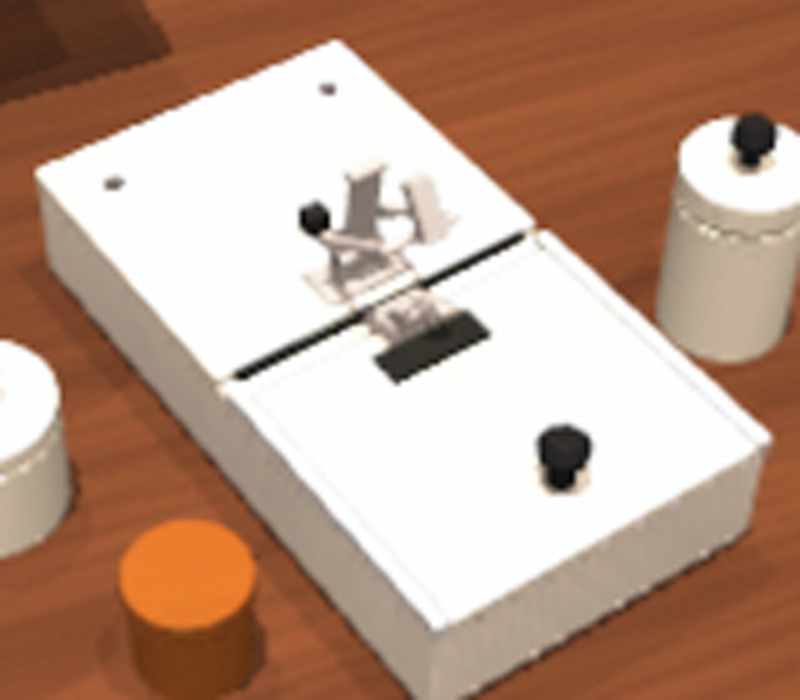

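The latch parts are hard to tell apart at this size. I'll get the case frame first from its edges, then zoom in on the latch.

```bash
python3 - <<'E'
from h import *
c=cam("top"); im=c["frame"]; hsv=cv2.cvtColor(im,cv2.COLOR_RGB2HSV)
m=((hsv[...,1]<60)&(hsv[...,2]>150)).astype(np.uint8); m[:, :175]=0; m[:,300:]=0; m[:120]=0;m[305:]=0
m=cv2.morphologyEx(m,cv2.MORPH_CLOSE,np.ones((9,9)))
cs,_=cv2.findContours(m,cv2.RETR_EXTERNAL,cv2.CHAIN_APPROX_NONE); k=max(cs,key=cv2.contourArea)
r=cv2.minAreaRect(k); b=cv2.boxPoints(r); print(r,b)
W=np.array([onz(c,u,v,.08) for u,v in b]); print(W)
for i in range(4): print(np.linalg.norm(W[i]-W[(i+1)%4]), np.degrees(np.arctan2(*(W[(i+1)%4]-W[i])[[1,0]])))
# dark features in top: centroid
for n,roi in(("top",(175,120,300,305)),("scene",(190,120,350,260))):
    c=cam(n); g=cv2.cvtColor(c["frame"],cv2.COLOR_RGB2GRAY); x0,y0,x1,y1=roi
    mm=np.zeros_like(g); mm[y0:y1,x0:x1]=(g[y0:y1,x0:x1]<130)
    h=cv2.cvtColor(c["frame"],cv2.COLOR_RGB2HSV); mm[(h[...,1]>110)&(h[...,2]>60)]=0
    nn,l,s,ce=cv2.connectedComponentsWithStats(mm)
    for i in range(1,nn):
        if s[i,4]>5: print(n,s[i],ce[i],onz(c,*ce[i],.08))
cam("top","t2.png",(210,175,265,245),11); cam("scene","s2.png",(235,140,300,205),9)
E
```

```text
((234.23712158203125, 212.13812255859375), (154.96444702148438, 84.76338958740234), 78.2317123413086) [[176.94345  144.92847 ]
 [259.92514  127.640625]
 [291.5308   279.34778 ]
 [208.5491   296.63562 ]]
[[ 0.71744718  0.23984383  0.08      ]
 [ 0.76150105  0.03760158  0.08      ]
 [ 0.39637832 -0.04006174  0.08      ]
 [ 0.35451541  0.1561065   0.08      ]]
0.20698470972022773 -77.71137872561891
0.3732910403016598 -167.99187933471356
0.2005853477317703 102.04639819042104
0.3724666586027022 12.99219505480704
top [183 127  71  17 409] [216.19070905 133.07579462] [0.74737644 0.14445861 0.08      ]
top [ 207  132   93  173 3617] [275.88443461 234.75587503] [ 0.50121979 -0.00253204  0.08      ]
top [216 145  11  11  93] [221.15053763 150.        ] [0.70558254 0.13167766 0.08      ]
top [ 175  157   31  128 1761] [185.97387848 225.38046564] [0.52201144 0.21335923 0.08      ]
top [231 187  12   8  72] [236.98611111 190.54166667] [0.60673426 0.09187165 0.08      ]
top [218 190   8   8  41] [221.6097561  193.43902439] [0.59946568 0.12893525 0.08      ]
top [243 202  28   7  37] [256.13513514 
[... 1603 characters left out ...]
   ]
scene [265 182  23  15 178] [275.43258427 188.23595506] [0.60011365 0.10811851 0.08      ]
scene [202 203   1   7   7] [202. 206.] [ 0.58775705 -0.08016932  0.08      ]
scene [298 205  10  13 100] [302.2  210.74] [0.6918524  0.13761514 0.08      ]
scene [201 211   4  14  16] [202.875 217.5  ] [ 0.62302039 -0.08885214  0.08      ]
scene [331 225   9   7   9] [335.         228.11111111] [0.76742978 0.18448935 0.08      ]
scene [314 232  16  10  17] [321.76470588 236.        ] [0.77617088 0.14553425 0.08      ]
scene [297 242  16  10  17] [304.76470588 246.        ] [0.78668609 0.09738646 0.08      ]
scene [282 252  14   8  15] [288.73333333 255.4       ] [0.79616766 0.05367517 0.08      ]
```

View pics/t2.png

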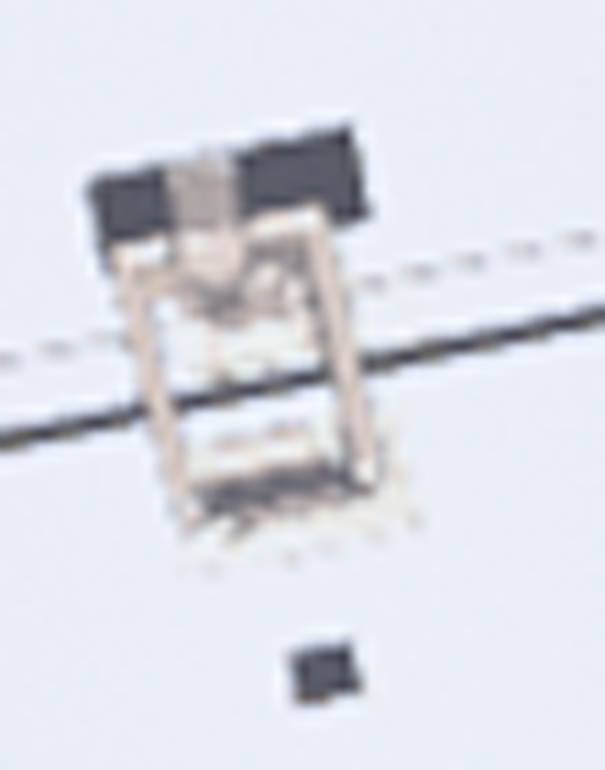

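View pics/s2.png

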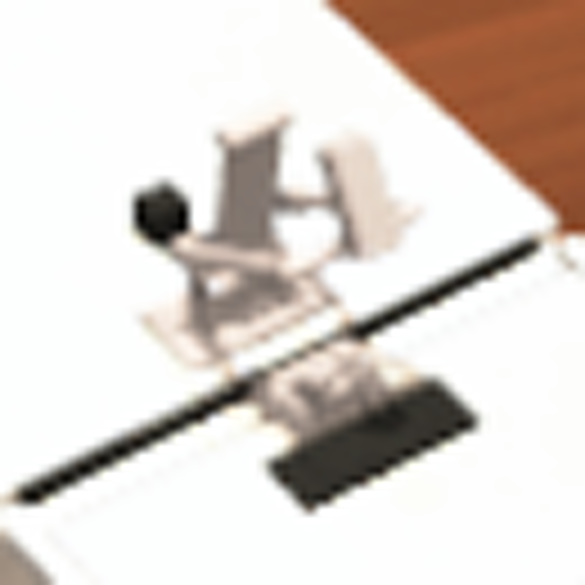

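```bash
cat >> h.py <<'E'
O=np.array([.537,.0935,0]); YAW=.2156
Rc=np.array([[np.cos(YAW),-np.sin(YAW),0],[np.sin(YAW),np.cos(YAW),0],[0,0,1]])
def toc(X): return (Rc.T@(np.asarray(X)-O))*1000
def tow(p): return Rc@(np.asarray(p,float)/1000)+O
E
python3 - <<'E'
from h import *
ct=cam("top"); cs=cam("scene")
np.set_printoptions(precision=1,suppress=True)
print("top")
for n,p in dict(loopfarL=(120,260),loopfarR=(320,215),nearL=(190,520),nearR=(370,490),piecetop=(205,155),pieceL=(170,200),pieceR=(240,190),stripL=(90,185),stripR=(350,125),stripNR=(365,215),dark=(280,490),base=(410,520),gap=(200,400)).items():
    u,v=210+p[0]/11,175+p[1]/11
    print(n,(u,v),[toc(onz(ct,u,v,z)) for z in(.083,.11,.14)])
print("scene")
for n,p in dict(plate1topL=(220,135),plate1topR=(290,120),plate1botR=(270,245),plate1bot=(215,240),rodL=(275,198),rodR=(330,200),plate2TL=(320,150),plate2BL=(350,255),plate2BR=(410,215),ball=(160,213),armL=(180,240),armR=(300,270),bbL=(145,320),bbN=(205,365),bbR=(340,290)).items():
    u,v=235+p[0]/9,140+p[1]/9
    o,d=ray(cs,u,v); a,b=toc(o),Rc.T@d; t=-a[1]/b[1]
    print(n,(round(u,1),round(v,1)),"y=0:",a+b*t,[toc(onz(cs,u,v,z)) for z in(.083,.14)])
for p in [(0,0,96),(0,0,156),(0,10,156),(0,-10,156),(-40,0,85),(22,0,80)]: print(p,proj(ct,tow(p)),proj(cs,tow(p)))
E
```

```text
top
loopfarL (220.9090909090909, 198.63636363636363) [array([56.4, 25.2, 83. ]), array([ 54.2,  23.1, 110. ]), array([ 51.7,  20.8, 140. ])]
loopfarR (239.0909090909091, 194.54545454545456) [array([ 57. , -19.6,  83. ]), array([ 54.7, -20.6, 110. ]), array([ 52.3, -21.8, 140. ])]
nearL (227.27272727272728, 222.27272727272728) [array([-2.3, 21.5, 83. ]), array([ -3.1,  19.5, 110. ]), array([ -4. ,  17.3, 140. ])]
nearR (243.63636363636363, 219.54545454545456) [array([ -4.1, -18.1,  83. ]), array([ -4.8, -19.2, 110. ]), array([ -5.7, -20.3, 140. ])]
piecetop (228.63636363636363, 189.0909090909091) [array([75.1,  2.4, 83. ]), array([ 72.4,   0.8, 110. ]), array([ 69.5,  -0.9, 140. ])]
pieceL (225.45454545454547, 193.1818181818182) [array([67. , 11.8, 83. ]), array([ 64.5,  10.1, 110. ]), array([ 61.8,   8.1, 140. ])]
pieceR (231.8181818181818, 192.27272727272728) [array([66. , -3.6, 83. ]), array([ 63.5,  -5. , 110. ]), array([ 60.8,  -6.5, 140. ])]
stripL (218.1818181818182, 191.8181818181818) [array([73.9, 28.3, 83. ]), array([ 71.2,  26.2, 110. ]), array([ 68.3,  23.8, 140. ])]
strip
[... 1821 characters left out ...]
  0.7,  83. ]), array([ 23.2, -32.7, 140. ])]
armR (268.3, 170.0) y=0: [ 33.8   0.  119.3] [array([ 3.8, 22.3, 83. ]), array([ 50.9, -12.7, 140. ])]
bbL (251.1, 175.6) y=0: [-44.2   0.   35.6] [array([ -4.5, -26.1,  83. ]), array([ 43.2, -57.6, 140. ])]
bbN (257.8, 180.6) y=0: [-12.1   0.   43.2] [array([ 20. , -22.2,  83. ]), array([ 65.9, -53.9, 140. ])]
bbR (272.8, 172.2) y=0: [ 52.3   0.  126.5] [array([17., 27., 83.]), array([ 63.2,  -8.4, 140. ])]
(0, 0, 96) [235.6 219.3] [260.5 168.9]
(0, 0, 156) [233.9 218.8] [260.7 151.4]
(0, 10, 156) [229.6 219.7] [264.  149.9]
(0, -10, 156) [238.3 217.9] [257.3 152.9]
(-40, 0, 85) [239.2 235.9] [251.8 163.2]
(22, 0, 80) [234.1 210.5] [265.4 178.3]
```

```bash
python3 - <<'E'
from h import *
ct=cam("top"); cs=cam("scene")
np.set_printoptions(precision=1,suppress=True)
def T(p,s):
    p=(210+p[0]/11,175+p[1]/11); s=(235+s[0]/9,140+s[1]/9)
    X=tri(ct,p,cs,s); print(toc(X), proj(ct,X)-p, proj(cs,X)-s)
T((203,158),(373,252)); T((213,228),(343,142)); T((203,158),(343,142));T((213,280),(343,142));
T((280,490),(255,128))
# prediction of geometry for lever angle a, loop angle b
for a in(1.6,1.7,1.8,1.9):
  for b in(.3,.5,.7):
    pin=np.array([-18*np.cos(a-.1),0,96+18*np.sin(a-.1)])
    e=np.array([np.cos(b),0,np.sin(b)]);n=np.array([-np.sin(b),0,np.cos(b)])
    bar=pin+62*e; tab=pin+74.5*e+22*n
    tip=np.array([-60*np.cos(a),0,96+60*np.sin(a)])
    print(a,b,"bar",bar,proj(ct,tow(bar)),proj(cs,tow(bar)),"tab",tab,proj(ct,tow(tab)),proj(cs,tow(tab)),"tip",proj(cs,tow(tip)))
E
```

```text
[ 67.6  -1.2 153.6] [0. 0.] [ 0. -0.]
[ 51.2  -1.2 180.4] [-0.3 -0.1] [-0.4  0. ]
[ 62.6  -5.3 191.5] [1.  0.4] [ 1.2 -0.1]
[ 42.6   2.9 171.6] [-1.  -0.4] [-1.2  0.1]
[  0.4   1.3 145.8] [-1.9 -0.7] [-2.1  0.1]
1.6 0.3 bar [ 58.    0.  132.3] [229.5 194.3] [274.2 171.9] tab [ 63.4   0.  157. ] [228.2 191.2] [275.9 165.8] tip [261.1 151.8]
1.6 0.5 bar [ 53.1   0.  143.7] [229.6 196. ] [273.2 167.4] tab [ 53.6   0.  169. ] [228.7 195. ] [273.6 159.7] tip [261.1 151.8]
1.6 0.7 bar [ 46.1   0.  153.9] [229.9 198.7] [271.6 162.6] tab [ 41.5   0.  178.8] [229.5 200.1] [270.7 153.8] tip [261.1 151.8]
1.7 0.3 bar [ 59.8   0.  132.3] [229.4 193.6] [274.7 172.3] tab [ 65.2   0.  157. ] [228.1 190.4] [276.3 166.2] tip [262.5 153.3]
1.7 0.5 bar [ 54.9   0.  143.7] [229.4 195.3] [273.6 167.8] tab [ 55.4   0.  169. ] [228.5 194.3] [274.1 160.2] tip [262.5 153.3]
1.7 0.7 bar [ 47.9   0.  153.9] [229.7 198. ] [272. 163.] tab [ 43.3   0.  178.8] [229.3 199.3] [271.2 154.3] tip [262.5 153.3]
1.8 0.3 bar [ 61.6   0.  132.2] [229.2 192.8] [275.1 172.8] tab [ 67.    0.  156.9] [227.9 189.6] [276.8 166.7] tip [263.9 154.9]
1.8 0.5 bar [ 56.7   0.  143.6] [229.3 194.5] [274.1 168.2] tab [ 57.2   0.  168.9] [228.4 193.5] [274.5 160.6] tip [263.9 154.9]
1.8 0.7 bar [ 49.7   0.  153.8] [229.5 197.2] [272.5 163.5] tab [ 45.1   0.  178.7] [229.1 198.5] [271.6 154.7] tip [263.9 154.9]
1.9 0.3 bar [ 63.3   0.  131.9] [229.1 192.1] [275.5 173.3] tab [ 68.8   0.  156.6] [227.8 188.9] [277.2 167.2] tip [265.2 156.8]
1.9 0.5 bar [ 58.5   0.  143.3] [229.1 193.7] [274.5 168.8] tab [ 58.9   0.  168.6] [228.2 192.7] [274.9 161.2] tip [265.2 156.8]
1.9 0.7 bar [ 51.5   0.  153.5] [229.4 196.4] [272.9 164. ] tab [ 46.9   0.  178.4] [229.  197.7] [272.1 155.2] tip [265.2 156.8]
```

Both views fit the same latch state. The handle stands about upright (lever ≈1.75) and the loop is raised about 0.55 rad. The tab is at about (53, 0, 171) mm in the case frame, and the strip near edge is at x≈55. Next I'll write a move planner.

```bash
cat >> h.py <<'E'
from scipy.spatial.transform import Rotation as Ro
np.set_printoptions(precision=2,suppress=True)
def Rt(b):  # tool attitude in world: x~case x, y~-case y, z down, tilted b about tool y
    return Ro.from_matrix(Rc@np.diag([1,-1,-1.]))*Ro.from_rotvec([0,b,0])
def st():
    o=get_obs(); R=Ro.from_quat(o["eef_rot"]); z=Rc.T@R.as_matrix()[:,2]
    print("t %.2f tcp case"%o["clock"],toc(o["tcp_pos"]),"tilt %.3f"%np.arctan2(z[0],-z[2]),"rv to vertical",(R.inv()*Rt(0)).as_rotvec(),"F case",Rc.T@o["wrist_force"],"w %.1f"%(o["width"]*1000))
    return o,R
def plan(pts,g,start=None):
    """pts: list of (x,y,z,tilt,nrows)"""
    o,R=st(); p=o["tcp_pos"]; rows=[]
    for x,y,z,b,n in pts:
        T=tow((x,y,z)); Rg=Rt(b); p0=p; R0=R; rv=(R0.inv()*Rg).as_rotvec()
        for i in range(n):
            q=p0+(T-p0)*(i+1)/n; Rn=R0*Ro.from_rotvec(rv*(i+1)/n)
            d=R.inv().apply(q-p)*1000; w=(R.inv()*Rn).as_rotvec()
            rows.append([g]+[round(float(v),1) for v in d]+[round(float(v),3) for v in w]); p=q;R=Rn
    for i in range(0,len(rows),5): print(rows[i:i+5])
    return rows
E
python3 - <<'E'
from h import *
ct=cam("top");print("tall",toc(onz(ct,148,205,.13)),"short",toc(onz(ct,322,218,.095)),"jar",toc(onz(ct,295,163,.066)))
b=.55; zt=np.array([np.sin(b),0,-np.cos(b)])
pre=np.array([53.5,0,171.5])+(19-65)*zt
print(pre)
o=get_obs(); s=toc(o["tcp_pos"])
plan([(s[0]+60,s[1]+60,265,0.0,4),(pre[0]-60,pre[1]-100,262,.2,18),(pre[0],0,pre[2],.55,6)],100)
E
```

```text
tall [ 72.98 188.97 130.  ] short [ -39.24 -200.9    95.  ] jar [ 105.99 -169.21   66.  ]
[ 29.46   0.   210.72]
t 0.70 tcp case [-531.24 -526.33  218.71] tilt -0.000 rv to vertical [0.   0.   0.02] F case [ 0.5  -0.01  0.21] w 93.0
[[100, 15.4, -14.6, -11.6, 0.0, 0.0, 0.006], [100, 15.3, -14.7, -11.6, 0.0, 0.0, 0.006], [100, 15.2, -14.8, -11.6, 0.0, 0.0, 0.006], [100, 15.1, -14.9, -11.6, 0.0, 0.0, 0.006], [100, 24.5, -20.4, 0.2, -0.0, 0.011, 0.0]]
[[100, 24.5, -20.4, 0.4, -0.0, 0.011, 0.0], [100, 24.5, -20.4, 0.7, 0.0, 0.011, 0.0], [100, 24.5, -20.4, 1.0, -0.0, 0.011, 0.0], [100, 24.5, -20.4, 1.3, 0.0, 0.011, -0.0], [100, 24.4, -20.4, 1.5, -0.0, 0.011, 0.0]]
[[100, 24.4, -20.4, 1.8, 0.0, 0.011, -0.0], [100, 24.4, -20.4, 2.1, -0.0, 0.011, -0.0], [100, 24.4, -20.4, 2.3, 0.0, 0.011, 0.0], [100, 24.3, -20.4, 2.6, 0.0, 0.011, 0.0], [100, 24.3, -20.4, 2.9, 0.0, 0.011, 0.0]]
[[100, 24.3, -20.4, 3.2, 0.0, 0.011, 0.0], [100, 24.2, -20.4, 3.4, -0.0, 0.011, -0.0], [100, 24.2, -20.4, 3.7, -0.0, 0.011, 0.0], [100, 24.2, -20.4, 4.0, 0.0, 0.011, 0.0], [100, 24.1, -20.4, 4.2, -0.0, 0.011, 0.0]]
[[100, 24.1, -20.4, 4.5, 0.0, 0.011, 0.0], [100, 24.0, -20.4, 4.8, 0.0, 0.011, 0.0], [100, 8.1, -16.7, 10.4, 0.0, 0.058, 0.0], [100, 7.5, -16.7, 10.8, 0.0, 0.058, 0.0], [100, 6.8, -16.7, 11.2, 0.0, 0.058, -0.0]]
[[100, 6.2, -16.7, 11.6, -0.0, 0.058, -0.0], [100, 5.5, -16.7, 12.0, 0.0, 0.058, 0.0], [100, 4.8, -16.7, 12.3, 0.0, 0.058, -0.0]]
```

carry_out(targets=[[[100,15.4,-14.6,-11.6,0,0,0.006],[100,15.3,-14.7,-11.6,0,0,0.006],[100,15.2,-14.8,-11.6,0,0,0.006],[100,15.1,-14.9,-11.6,0,0,0.006],[100,24.5,-20.4,0.2,0,0.011,0]]])

```text
clock: 1.12
tcp_pos: [0.1962, -0.4389, 0.2672]
eef_rot: [0.994, 0.107, 0.005, 0.002]
wrist_force: [0.5, -0.8, -0.2]
width: 0.0927
```

carry_out(targets=[[[100,24.5,-20.4,0.4,0,0.011,0],[100,24.5,-20.4,0.7,0,0.011,0],[100,24.5,-20.4,1.0,0,0.011,0],[100,24.5,-20.4,1.3,0,0.011,0],[100,24.4,-20.4,1.5,0,0.011,0]]])

```text
clock: 1.53
tcp_pos: [0.2946, -0.3105, 0.2642]
eef_rot: [0.994, 0.107, 0.033, -0.003]
wrist_force: [-0.1, -1.5, 0.8]
width: 0.0929
```

carry_out(targets=[[[100,24.4,-20.4,1.8,0,0.011,0],[100,24.4,-20.4,2.1,0,0.011,0],[100,24.4,-20.4,2.3,0,0.011,0],[100,24.3,-20.4,2.6,0,0.011,0],[100,24.3,-20.4,2.9,0,0.011,0]]])

```text
clock: 1.95
tcp_pos: [0.3923, -0.1847, 0.2633]
eef_rot: [0.992, 0.107, 0.061, -0.006]
wrist_force: [0.8, -0.4, -0.8]
width: 0.0928
```

carry_out(targets=[[[100,24.3,-20.4,3.2,0,0.011,0],[100,24.2,-20.4,3.4,0,0.011,0],[100,24.2,-20.4,3.7,0,0.011,0],[100,24.2,-20.4,4.0,0,0.011,0],[100,24.1,-20.4,4.2,0,0.011,0]]])

```text
clock: 2.37
tcp_pos: [0.4901, -0.0587, 0.2622]
eef_rot: [0.99, 0.107, 0.088, -0.009]
wrist_force: [0.3, -1.3, 0.1]
width: 0.0926
```

```bash
python3 - <<'E'
from h import *
plan([(-30,-100,262,.2,2),(29.5,0,211,.55,6)],100)
E
```

```text
t 2.37 tcp case [ -78.36 -138.61  262.25] tilt 0.177 rv to vertical [ 0.   -0.18  0.  ] F case [ 0.03 -1.31  0.09] w 92.6
[[100, 23.8, -19.3, 4.4, 0.0, 0.011, 0.0], [100, 23.7, -19.3, 4.7, 0.0, 0.011, 0.0], [100, 8.0, -16.7, 10.3, 0.0, 0.058, -0.0], [100, 7.4, -16.7, 10.8, 0.0, 0.058, 0.0], [100, 6.8, -16.7, 11.2, 0.0, 0.058, -0.0]]
[[100, 6.1, -16.7, 11.5, -0.0, 0.058, 0.0], [100, 5.4, -16.7, 11.9, -0.0, 0.058, 0.0], [100, 4.7, -16.7, 12.2, 0.0, 0.058, -0.0]]
```

carry_out(targets=[[[100,23,-19,4.4,0,0.011,0],[100,23,-19,4.7,0,0.011,0],[100,8,-16.5,10.3,0,0.058,0],[100,7.4,-16.5,10.8,0,0.058,0],[100,6.8,-16.5,11.2,0,0.058,0]]])

```text
clock: 2.78
tcp_pos: [0.5461, 0.0429, 0.2357]
eef_rot: [0.977, 0.106, 0.185, -0.02]
wrist_force: [0.8, 0.0, -0.8]
width: 0.0931
```

carry_out(targets=[[[100,6.1,-16.5,11.5,0,0.058,0],[100,5.4,-16.5,11.9,0,0.058,0],[100,4.7,-16,12,0,0.058,0],[100,0,0,0,0,0,0],[100,0,0,0,0,0,0]]])

```text
clock: 3.2
tcp_pos: [0.5626, 0.0966, 0.2094]
eef_rot: [0.958, 0.104, 0.267, -0.029]
wrist_force: [0.3, -0.7, -0.4]
width: 0.093
```

```bash
python3 - <<'E'
from h import *
st()
cam("top","t3.png",(190,150,280,250),7); cam("scene","s3.png",(220,110,310,200),7)
b=.55; zt=np.array([np.sin(b),0,-np.cos(b)]); g=np.array([53.5,0,171.5])+17*zt
print(g); plan([(*g,b,5)],100)
E
```

```text
t 3.20 tcp case [ 25.62  -2.44 209.42] tilt 0.543 rv to vertical [-0.   -0.54  0.  ] F case [ 0.16 -0.78 -0.41] w 93.0
[ 62.39   0.   157.01]
t 3.30 tcp case [ 27.33  -4.09 211.34] tilt 0.547 rv to vertical [ 0.   -0.55  0.  ] F case [ 0.79 -0.1   0.47] w 93.0
[[100, 0.3, -0.8, 12.9, 0.0, 0.001, 0.0], [100, 0.3, -0.8, 12.9, 0.0, 0.001, 0.0], [100, 0.3, -0.8, 12.9, 0.0, 0.001, 0.0], [100, 0.3, -0.8, 12.9, 0.0, 0.001, 0.0], [100, 0.3, -0.8, 12.9, 0.0, 0.001, 0.0]]
```

View pics/t3.png

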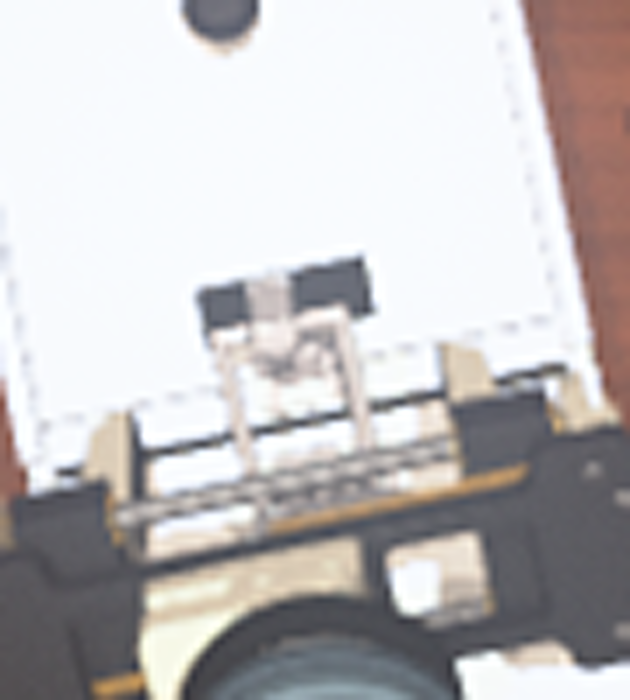

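View pics/s3.png

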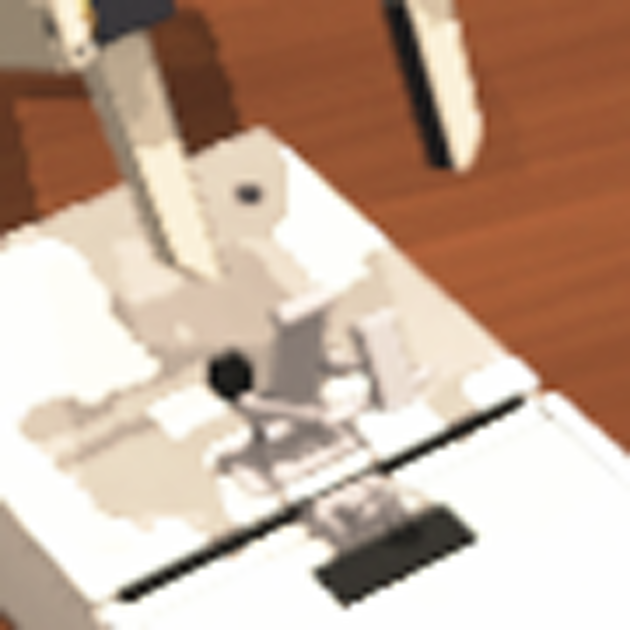

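Both fingers straddle the tab (top px about (228,193)) with clearance. I'll descend along the tab.

carry_out(targets=[[[100,0.3,-0.9,13,0,0,0],[100,0.3,-0.9,13,0,0,0],[100,0.3,-0.8,13,0,0,0],[100,0.3,-0.8,13,0,0,0],[100,0.3,-0.8,12,0,0,0]]])

```text
clock: 3.72
tcp_pos: [0.5985, 0.1063, 0.1571]
eef_rot: [0.957, 0.103, 0.269, -0.029]
wrist_force: [0.1, -0.3, -0.3]
width: 0.0928
```

carry_out(targets=[[[60,0,0,0,0,0,0],[45,0,0,0,0,0,0]]])

```text
clock: 3.88
tcp_pos: [0.5974, 0.1066, 0.1566]
eef_rot: [0.957, 0.103, 0.268, -0.029]
wrist_force: [0.0, -0.0, 0.7]
width: 0.0837
```

```bash
python3 - <<'E'
from h import *
st()
cam("top","t4.png",(190,150,280,250),7); cam("scene","s4.png",(220,110,310,200),7)
st()
E
```

```text
t 3.88 tcp case [ 61.78  -0.08 156.63] tilt 0.546 rv to vertical [ 0.   -0.55 -0.  ] F case [ 0.01 -0.01  0.69] w 83.7
t 3.98 tcp case [ 61.72   0.09 157.41] tilt 0.547 rv to vertical [ 0.   -0.55 -0.  ] F case [ 0.42 -0.25  0.72] w 76.4
```

View pics/t4.png

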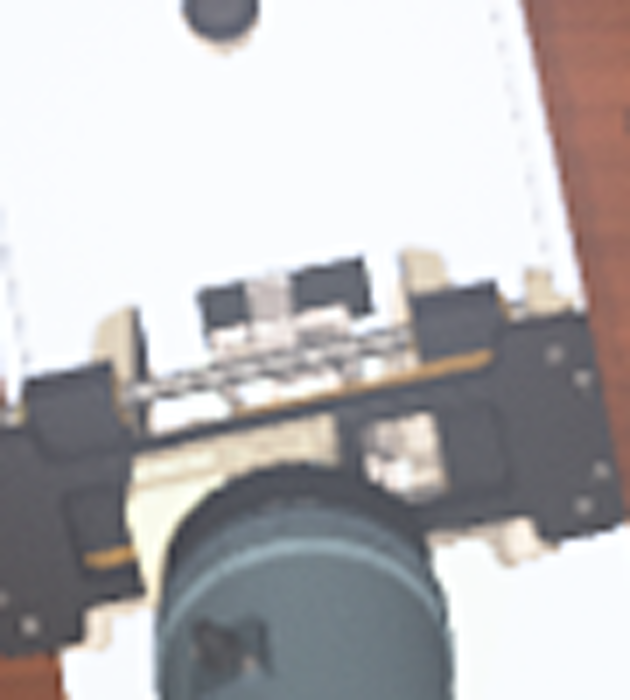

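View pics/s4.png

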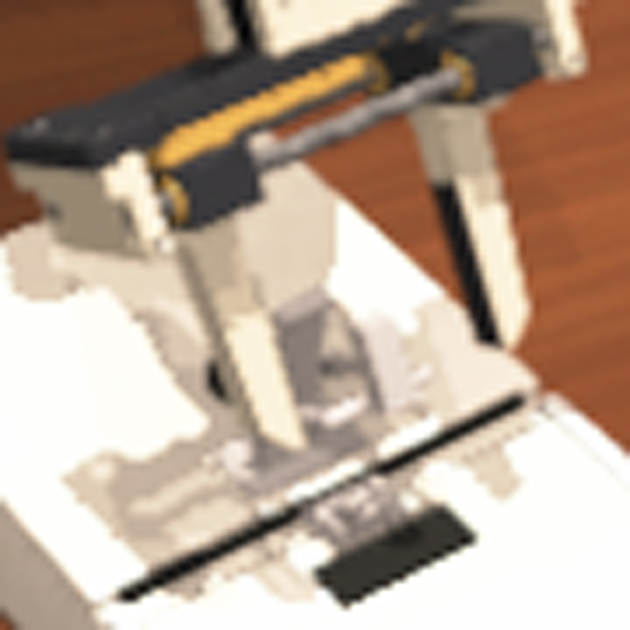

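The fingers are centred on the tab (top crop x 135 and 403, tab 268). Closing now.

carry_out(targets=[[[30,0,0,0,0,0,0],[22,0,0,0,0,0,0],[16,0,0,0,0,0,0],[14,0,0,0,0,0,0],[10,0,0,0,0,0,0]]])

```text
clock: 4.4
tcp_pos: [0.5966, 0.1074, 0.1566]
eef_rot: [0.957, 0.104, 0.268, -0.029]
wrist_force: [-0.0, -0.1, -0.8]
width: 0.0427
```

carry_out(targets=[[[5,0,0,0,0,0,0],[0,0,0,0,0,0,0],[0,0,0,0,0,0,0],[0,0,0,0,0,0,0]]])

```text
clock: 4.73
tcp_pos: [0.5965, 0.1074, 0.1563]
eef_rot: [0.957, 0.104, 0.268, -0.029]
wrist_force: [-0.5, -1.5, -0.1]
width: 0.0163
```

```bash
python3 - <<'E'
from h import *
st()
E
```

```text
t 4.73 tcp case [ 61.15   0.86 156.26] tilt 0.546 rv to vertical [-0.   -0.55  0.  ] F case [-0.83 -1.35 -0.11] w 16.3
```

carry_out(targets=[[[0,0,0,0,0,0,0],[0,0,0,0,0,0,0],[0,0,0,0,0,0,0]]])

```text
clock: 4.98
tcp_pos: [0.5967, 0.1071, 0.1563]
eef_rot: [0.957, 0.104, 0.268, -0.029]
wrist_force: [-0.5, -1.8, 0.3]
width: 0.0138
```

```bash
python3 - <<'E'
from h import *
o,R=st()
z=Rc.T@R.as_matrix()[:,2]
g=toc(o["tcp_pos"])-19*z; print("grasp pt",g)
# keep tab-grasp relation: grasp pt assumed at tab (along 74.5, up ~u). path of bar
def pose(bx,bz):
    # bar pos -> loop angle and lever angle: pin on circle r18 about (0,96), dist 62
    from scipy.optimize import brentq
    f=lambda a: np.hypot(bx+18*np.cos(a-.1),bz-96-18*np.sin(a-.1))-62
    xs=np.linspace(1.3,2.7,100); v=[f(x) for x in xs]
    for i in range(99):
        if v[i]*v[i+1]<=0: a=brentq(f,xs[i],xs[i+1]); break
    else: return None
    px,pz=-18*np.cos(a-.1),96+18*np.sin(a-.1); b=np.arctan2(bz-pz,bx-px); return a,b
for p in [(54,146.5),(56,145),(60,137),(66,125),(70,110),(70,100),(70,90),(68,87),(62,87),(58,87),(56,88)]: print(p,pose(*p))
E
```

```text
t 4.98 tcp case [ 61.2    0.51 156.29] tilt 0.546 rv to vertical [ 0.   -0.55  0.  ] F case [-0.88 -1.65  0.32] w 13.8
grasp pt [ 51.34   0.51 172.53]
(54, 146.5) (1.738995386195255, np.float64(0.5525605539740974))
(56, 145) (1.8044997315590114, np.float64(0.5265933443639154))
(60, 137) (1.8097766046923134, np.float64(0.38306717495208076))
(66, 125) (1.9593670972214567, np.float64(0.19057522033093244))
(70, 110) (2.1335719061323206, np.float64(-0.033985622935647754))
(70, 100) (2.1997554013497473, np.float64(-0.1872207001261512))
(70, 90) (2.350508704994838, np.float64(-0.328447184106345))
(68, 87) (2.30290666148287, np.float64(-0.38913523463154337))
(62, 87) (1.9954995841986887, np.float64(-0.4337904530165448))
(58, 87) (1.7892387815757713, np.float64(-0.4483174131483119))
(56, 88) (1.6549046033466799, np.float64(-0.43269415311258286))
```

```bash
cat >> h.py <<'E'
from scipy.optimize import brentq
def pose(bx,bz):
    f=lambda a: np.hypot(bx+18*np.cos(a-.1),bz-96-18*np.sin(a-.1))-62
    xs=np.linspace(1.3,2.7,200); v=[f(x) for x in xs]
    for i in range(199):
        if v[i]*v[i+1]<=0:
            a=brentq(f,xs[i],xs[i+1]); px,pz=-18*np.cos(a-.1),96+18*np.sin(a-.1)
            return a,np.arctan2(bz-pz,bx-px)
def tcp_of_bar(bx,bz,y=.5,n=2,off=(12.5,5)):
    a,b=pose(bx,bz); return (bx+off[0]*np.cos(b)-off[1]*np.sin(b),y,bz+off[0]*np.sin(b)+off[1]*np.cos(b),b,n)
def bar_now(off=(12.5,5)):
    o=get_obs();z=Rc.T@Ro.from_quat(o["eef_rot"]).as_matrix()[:,2];b=np.arctan2(z[0],-z[2]);t=toc(o["tcp_pos"])
    return t[0]-off[0]*np.cos(b)+off[1]*np.sin(b),t[2]-off[0]*np.sin(b)-off[1]*np.cos(b),b
E
python3 - <<'E'
from h import *
print(bar_now())
plan([tcp_of_bar(56.5,142,n=2),tcp_of_bar(60,136,n=3),tcp_of_bar(65,127,n=5),tcp_of_bar(70,113,n=5)],0)
E
```

```text
(np.float64(53.119337639447764), np.float64(145.53046138092128), np.float64(0.546055640178617))
t 4.98 tcp case [ 61.2    0.51 156.29] tilt 0.546 rv to vertical [ 0.   -0.55  0.  ] F case [-0.88 -1.65  0.32] w 13.8
[[0, 0.7, 0.0, 2.9, 0.0, -0.038, 0.0], [0, 0.8, 0.0, 2.8, 0.0, -0.038, 0.0], [0, 0.3, 0.0, 2.8, 0.0, -0.035, 0.0], [0, 0.4, 0.0, 2.7, 0.0, -0.035, -0.0], [0, 0.5, 0.0, 2.7, 0.0, -0.035, 0.0]]
[[0, 0.4, -0.0, 2.4, 0.0, -0.029, 0.0], [0, 0.5, 0.0, 2.4, 0.0, -0.029, -0.0], [0, 0.5, 0.0, 2.4, -0.0, -0.029, 0.0], [0, 0.6, 0.0, 2.4, 0.0, -0.029, 0.0], [0, 0.7, -0.0, 2.3, -0.0, -0.029, 0.0]]
[[0, 0.5, 0.0, 3.5, 0.0, -0.041, 0.0], [0, 0.7, 0.0, 3.5, -0.0, -0.041, -0.0], [0, 0.8, -0.0, 3.4, 0.0, -0.041, 0.0], [0, 0.9, 0.0, 3.4, -0.0, -0.041, -0.0], [0, 1.1, 0.0, 3.4, 0.0, -0.041, -0.0]]
```

carry_out(targets=[[[0,0.7,0,2.9,0,-0.038,0],[0,0.8,0,2.8,0,-0.038,0],[0,0.3,0,2.8,0,-0.035,0],[0,0.4,0,2.7,0,-0.035,0],[0,0.5,0,2.7,0,-0.035,0]]])

```text
clock: 5.4
tcp_pos: [0.6044, 0.1088, 0.1446]
eef_rot: [0.978, 0.106, 0.179, -0.019]
wrist_force: [-1.6, -2.8, -0.5]
width: 0.0139
```

```bash
python3 - <<'E'
from h import *
st(); print(bar_now())
E
```

```text
t 5.40 tcp case [ 69.16   0.52 144.6 ] tilt 0.361 rv to vertical [ 0.   -0.36  0.  ] F case [-2.16 -2.38 -0.49] w 13.9
(np.float64(59.236136683542384), np.float64(135.49722828656294), np.float64(0.36149656198945795))
```

carry_out(targets=[[[0,0.4,0,2.4,0,-0.029,0],[0,0.5,0,2.4,0,-0.029,0],[0,0.5,0,2.4,0,-0.029,0],[0,0.6,0,2.4,0,-0.029,0],[0,0.7,0,2.3,0,-0.029,0]]])

```text
clock: 5.82
tcp_pos: [0.6106, 0.1101, 0.1343]
eef_rot: [0.988, 0.107, 0.108, -0.011]
wrist_force: [-1.7, -4.1, 0.5]
width: 0.0137
```

carry_out(targets=[[[0,0.5,0,3.5,0,-0.041,0],[0,0.7,0,3.5,0,-0.041,0],[0,0.8,0,3.4,0,-0.041,0],[0,0.9,0,3.4,0,-0.041,0],[0,1.1,0,3.4,0,-0.041,0]]])

```text
clock: 6.23
tcp_pos: [0.6165, 0.1113, 0.1182]
eef_rot: [0.994, 0.108, 0.005, -0.0]
wrist_force: [-3.4, -2.7, 3.6]
width: 0.0137
```

```bash
python3 - <<'E'
from h import *
st(); print(bar_now())
cam("top","t5.png",(190,130,280,230),7); cam("scene","s5.png",(220,110,310,200),7)
plan([tcp_of_bar(71,106,n=3),tcp_of_bar(71,97,n=4),tcp_of_bar(71,90,n=3)],0)
E
```

```text
t 6.23 tcp case [ 81.49   0.41 118.23] tilt 0.011 rv to vertical [ 0.   -0.01  0.  ] F case [-3.87 -1.93  3.62] w 13.7
(np.float64(69.04403139698503), np.float64(113.09249597420191), np.float64(0.010933083232312088))
t 6.33 tcp case [ 82.34   0.44 117.28] tilt 0.012 rv to vertical [ 0.   -0.01  0.  ] F case [-1.02 -2.75  4.34] w 13.5
[[0, 0.5, -0.0, 2.5, 0.0, -0.033, 0.0], [0, 0.6, -0.0, 2.5, 0.0, -0.033, 0.0], [0, 0.7, -0.0, 2.4, 0.0, -0.033, 0.0], [0, 0.3, -0.0, 2.7, 0.0, -0.033, 0.0], [0, 0.4, -0.0, 2.7, 0.0, -0.033, 0.0]]
[[0, 0.5, 0.0, 2.6, 0.0, -0.033, -0.0], [0, 0.6, -0.0, 2.6, 0.0, -0.033, -0.0], [0, 0.7, 0.0, 2.7, 0.0, -0.032, 0.0], [0, 0.7, -0.0, 2.7, 0.0, -0.032, 0.0], [0, 0.8, 0.0, 2.6, 0.0, -0.032, 0.0]]
```

View pics/t5.png

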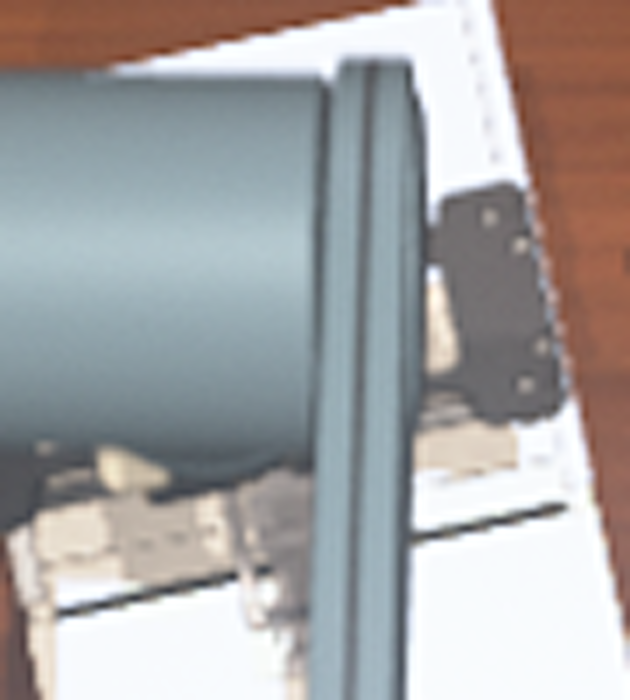

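View pics/s5.png

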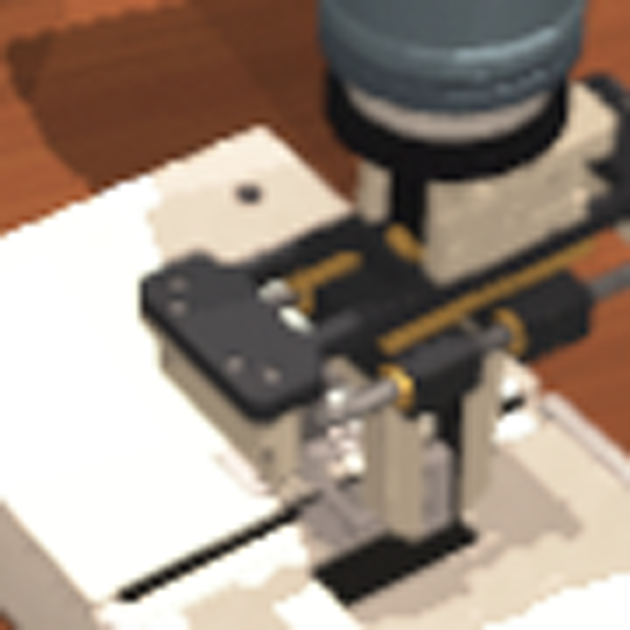

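The tab is held between the fingers, over the strip (scene crop (430,480)). I'll keep lowering.

carry_out(targets=[[[0,0.5,0,2.5,0,-0.033,0],[0,0.6,0,2.5,0,-0.033,0],[0,0.7,0,2.4,0,-0.033,0],[0,0.3,0,2.7,0,-0.033,0],[0,0.4,0,2.7,0,-0.033,0]]])

```text
clock: 6.75
tcp_pos: [0.6186, 0.1118, 0.105]
eef_rot: [0.991, 0.107, -0.075, 0.008]
wrist_force: [-0.1, -3.4, 0.1]
width: 0.0137
```

```bash
python3 - <<'E'
from h import *
print(bar_now(),pose(71,100),pose(71,97)); plan([tcp_of_bar(71,96,n=2),tcp_of_bar(71,90,n=3)],0)
E
```

```text
(np.float64(70.51802058121457), np.float64(101.97854443660663), np.float64(-0.15122706889063525)) (2.2584916907785892, np.float64(-0.17803535616867694)) (2.294479416952395, np.float64(-0.22133819526919432))
t 6.75 tcp case [ 83.63   0.45 105.04] tilt -0.151 rv to vertical [0.   0.15 0.  ] F case [-0.8  -3.3   0.13] w 13.7
[[0, 0.9, -0.0, 3.5, 0.0, -0.042, 0.0], [0, 1.0, -0.0, 3.4, 0.0, -0.042, 0.0], [0, 0.6, -0.0, 2.3, 0.0, -0.027, -0.0], [0, 0.7, 0.0, 2.3, 0.0, -0.027, 0.0], [0, 0.7, -0.0, 2.3, 0.0, -0.027, -0.0]]
```

carry_out(targets=[[[0,0.9,0.2,3.5,0,-0.042,0],[0,1.0,0.2,3.4,0,-0.042,0],[0,0.6,0,2.3,0,-0.027,0]]])

```text
clock: 7.0
tcp_pos: [0.619, 0.1118, 0.0954]
eef_rot: [0.986, 0.107, -0.131, 0.014]
wrist_force: [-2.7, -1.8, 3.9]
width: 0.0138
```

carry_out(targets=[[[0,0.7,0,2.0,0,-0.026,0],[0,0.6,0,1.8,0,-0.02,0]]])

```text
clock: 7.17
tcp_pos: [0.619, 0.1118, 0.0915]
eef_rot: [0.982, 0.106, -0.154, 0.017]
wrist_force: [-3.7, -3.4, 3.6]
width: 0.0138
```

```bash
python3 - <<'E'
from h import *
st();print(bar_now()); plan([tcp_of_bar(71,86,n=4)],0)
E
```

```text
t 7.17 tcp case [84.02  0.33 91.55] tilt -0.310 rv to vertical [0.   0.31 0.  ] F case [-4.31 -2.53  3.61] w 13.8
(np.float64(70.59045657529964), np.float64(90.60212511042612), np.float64(-0.31015958203853067))
t 7.17 tcp case [84.02  0.33 91.55] tilt -0.310 rv to vertical [0.   0.31 0.  ] F case [-4.31 -2.53  3.61] w 13.8
[[0, 0.5, -0.0, 1.2, 0.0, -0.014, 0.0], [0, 0.5, -0.0, 1.2, 0.0, -0.014, 0.0], [0, 0.6, -0.0, 1.2, 0.0, -0.014, 0.0], [0, 0.6, -0.0, 1.2, 0.0, -0.014, 0.0]]
```

carry_out(targets=[[[0,0.5,0,1.2,0,-0.014,0],[0,0.5,0,1.2,0,-0.014,0],[0,0,0,0,0,0,0]]])

```text
clock: 7.42
tcp_pos: [0.6198, 0.112, 0.0886]
eef_rot: [0.98, 0.106, -0.167, 0.018]
wrist_force: [-3.5, -3.0, 2.8]
width: 0.0139
```

```bash
python3 - <<'E'
from h import *
st();print(bar_now()); plan([tcp_of_bar(71,86,n=2)],0)
E
```

```text
t 7.42 tcp case [84.83  0.32 88.63] tilt -0.337 rv to vertical [-0.    0.34  0.  ] F case [-4.07 -2.17  2.77] w 13.9
(np.float64(71.37685958226493), np.float64(88.04408515233484), np.float64(-0.3370080453010603))
t 7.42 tcp case [84.83  0.32 88.63] tilt -0.337 rv to vertical [-0.    0.34  0.  ] F case [-4.07 -2.17  2.77] w 13.9
[[0, 0.2, -0.1, 1.2, -0.0, -0.015, 0.0], [0, 0.3, -0.1, 1.2, -0.0, -0.015, 0.0]]
```

carry_out(targets=[[[0,0.2,0,1.0,0,-0.014,0],[0,0,0,0,0,0,0]]])

```text
clock: 7.58
tcp_pos: [0.6198, 0.112, 0.0875]
eef_rot: [0.979, 0.106, -0.173, 0.019]
wrist_force: [-3.3, -3.1, 0.8]
width: 0.0139
```

carry_out(targets=[[[0,0.2,0,0.9,0,-0.01,0],[0,0,0,0,0,0,0]]])

```text
clock: 7.75
tcp_pos: [0.6198, 0.112, 0.0868]
eef_rot: [0.978, 0.106, -0.178, 0.019]
wrist_force: [-3.0, -3.4, -0.4]
width: 0.0136
```

```bash
python3 - <<'E'
from h import *
st();print(bar_now())
cam("scene","s6.png",(220,110,310,200),7)
E
```

```text
t 7.75 tcp case [84.83  0.39 86.78] tilt -0.360 rv to vertical [-0.    0.36  0.  ] F case [-3.68 -2.67 -0.37] w 13.6
(np.float64(71.3729053800973), np.float64(86.49807394305564), np.float64(-0.35957430857434824))
```

View pics/s6.png

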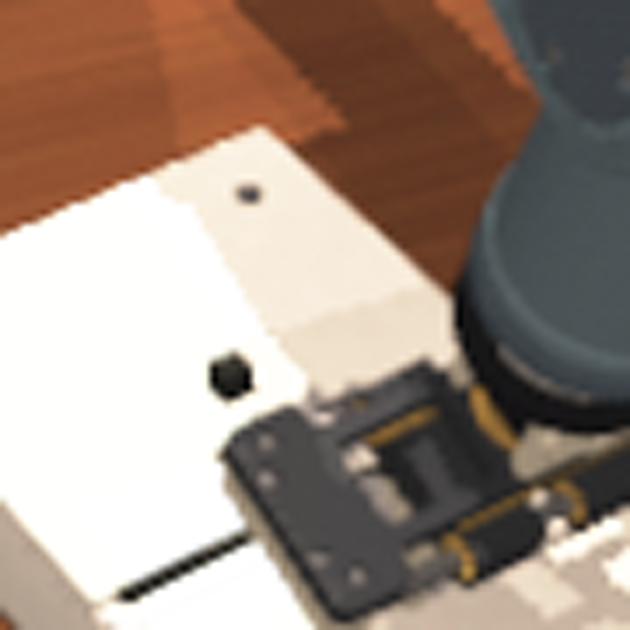

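carry_out(targets=[[[0,0.2,0,0.8,0,-0.01,0],[0,0,0,0,0,0,0]]])

```text
clock: 7.97
tcp_pos: [0.6197, 0.112, 0.086]
eef_rot: [0.977, 0.106, -0.183, 0.02]
wrist_force: [-3.4, -2.5, -0.4]
width: 0.0139
```

carry_out(targets=[[[0,0.2,0,0.6,0,-0.007,0],[0,0,0,0,0,0,0]]])

```text
clock: 8.13
tcp_pos: [0.6197, 0.112, 0.0855]
eef_rot: [0.977, 0.106, -0.186, 0.02]
wrist_force: [-3.9, -4.2, -0.8]
width: 0.0138
```

```bash
python3 - <<'E'
from h import *
st();print(bar_now())
E
```

```text
t 8.13 tcp case [84.76  0.38 85.47] tilt -0.376 rv to vertical [0.   0.38 0.  ] F case [-4.74 -3.28 -0.79] w 13.8
(np.float64(71.3013994350485), np.float64(85.41814849421556), np.float64(-0.37632956038259796))
```

carry_out(targets=[[[0,0.2,0,0.6,0,-0.007,0],[0,0,0,0,0,0,0]]])

```text
clock: 8.3
tcp_pos: [0.6196, 0.112, 0.0849]
eef_rot: [0.976, 0.106, -0.189, 0.021]
wrist_force: [-3.7, -3.8, -0.5]
width: 0.0139
```

carry_out(targets=[[[0,0.2,0,0.6,0,-0.007,0],[0,0,0,0,0,0,0]]])

```text
clock: 8.47
tcp_pos: [0.6196, 0.112, 0.0844]
eef_rot: [0.975, 0.106, -0.193, 0.021]
wrist_force: [-3.6, -3.5, -1.5]
width: 0.0137
```

carry_out(targets=[[[0,0.1,0,0.4,0,-0.005,0],[0,0,0,0,0,0,0]]])

```text
clock: 8.63
tcp_pos: [0.6195, 0.112, 0.0843]
eef_rot: [0.975, 0.106, -0.195, 0.021]
wrist_force: [-5.2, -4.0, 0.3]
width: 0.0139
```

```bash
python3 - <<'E'
from h import *
st();print(bar_now())
E
```

```text
t 8.63 tcp case [84.57  0.39 84.3 ] tilt -0.395 rv to vertical [0.  0.4 0. ] F case [-5.94 -2.78  0.3 ] w 13.9
(np.float64(71.10555288440331), np.float64(84.49871442507092), np.float64(-0.3951934410303803))
```

carry_out(targets=[[[0,0.2,0,0.5,0,0,0],[0,0,0,0,0,0,0]]])

```text
clock: 8.8
tcp_pos: [0.6196, 0.112, 0.0843]
eef_rot: [0.975, 0.106, -0.195, 0.021]
wrist_force: [-5.8, -3.8, 2.2]
width: 0.0139
```

```bash
python3 - <<'E'
from h import *
st();print(bar_now())
E
```

```text
t 8.80 tcp case [84.61  0.39 84.27] tilt -0.395 rv to vertical [0.   0.39 0.  ] F case [-6.5  -2.51  2.21] w 13.9
(np.float64(71.15256680781391), np.float64(84.46113129279173), np.float64(-0.39464727398311533))
```

The bar has bottomed out: z stopped while Fz rose. Now I'll draw it back.

```bash
cat >> h.py <<'E'
def back(xs,z0,z1,rows):
    """relative draw: from bar (x0,z0) through list; prints rows, moves relative to present pose"""
    o,R=st(); t=toc(o["tcp_pos"]); zt=Rc.T@R.as_matrix()[:,2]; b0=np.arctan2(zt[0],-zt[2])
    r=tcp_of_bar(xs[0],z0); out=[]
    for x in xs[1:]:
        q=tcp_of_bar(x,z1); out.append((t[0]+q[0]-r[0],t[1],t[2]+q[2]-r[2],b0+q[3]-r[3],rows))
    plan(out,0)
E
python3 - <<'E'
from h import *
print(pose(71.1,86),pose(64,86.2))
back([71.1,69,67,65,64],86,86.2,1)
E
```

```text
(2.495467582098069, np.float64(-0.3665115147488295)) (2.1152165321913428, np.float64(-0.4336493878240041))
t 8.80 tcp case [84.61  0.39 84.27] tilt -0.395 rv to vertical [0.   0.39 0.  ] F case [-6.5  -2.51  2.21] w 13.9
t 8.80 tcp case [84.61  0.39 84.27] tilt -0.395 rv to vertical [0.   0.39 0.  ] F case [-6.5  -2.51  2.21] w 13.9
[[0, -1.9, -0.0, 0.9, 0.0, -0.023, 0.0], [0, -1.7, -0.0, 1.1, 0.0, -0.02, -0.0], [0, -1.7, -0.0, 1.1, 0.0, -0.017, 0.0], [0, -0.9, 0.0, 0.5, -0.0, -0.007, 0.0]]
```

carry_out(targets=[[[0,-2.0,0,0.3,0,-0.02,0],[0,-1.7,0,1.0,0,-0.019,0],[0,0,0,0,0,0,0]]])

```text
clock: 9.05
tcp_pos: [0.6186, 0.1117, 0.0844]
eef_rot: [0.971, 0.105, -0.211, 0.023]
wrist_force: [4.2, -0.8, 1.4]
width: 0.0142
```

carry_out(targets=[[[0,-1.7,0,1.0,0,-0.017,0],[0,-0.9,0,0.5,0,-0.007,0],[0,0,0,0,0,0,0]]])

```text
clock: 9.3
tcp_pos: [0.6167, 0.1112, 0.0843]
eef_rot: [0.969, 0.105, -0.222, 0.024]
wrist_force: [7.5, -0.3, 1.2]
width: 0.0138
```

```bash
python3 - <<'E'
from h import *
print(bar_now()); back([64.5,63,62,61,60],86.2,86.3,1)
E
```

```text
(np.float64(68.21827166651896), np.float64(85.21346476945199), np.float64(-0.449455124231109))
t 9.30 tcp case [81.65  0.28 84.29] tilt -0.449 rv to vertical [0.   0.45 0.  ] F case [ 7.22 -1.93  1.22] w 13.8
t 9.30 tcp case [81.65  0.28 84.29] tilt -0.449 rv to vertical [0.   0.45 0.  ] F case [ 7.22 -1.93  1.22] w 13.8
[[0, -1.3, -0.0, 0.7, 0.001, -0.009, 0.0], [0, -0.9, -0.0, 0.5, 0.0, -0.006, 0.0], [0, -0.9, 0.0, 0.5, 0.0, -0.005, 0.0], [0, -0.9, 0.0, 0.5, 0.0, -0.004, 0.0]]
```

carry_out(targets=[[[0,0,0,0,0,0,0],[0,0,0,0,0,0,0],[0,0,0,0,0,0,0]]])

```text
clock: 9.55
tcp_pos: [0.6163, 0.1112, 0.0842]
eef_rot: [0.969, 0.105, -0.222, 0.024]
wrist_force: [7.4, -0.0, 2.4]
width: 0.0138
```

```bash
python3 - <<'E'
from h import *
o,R=st();print(bar_now(),o["torque"])
cam("top","t7.png",(190,130,280,230),7)
E
```

```text
t 9.55 tcp case [81.25  0.3  84.24] tilt -0.450 rv to vertical [0.   0.45 0.  ] F case [ 7.27 -1.64  2.35] w 13.8
(np.float64(67.81641944011605), np.float64(85.17471049187691), np.float64(-0.45006640344288823)) [ 0.03 -1.34  0.2 ]
```

View pics/t7.png

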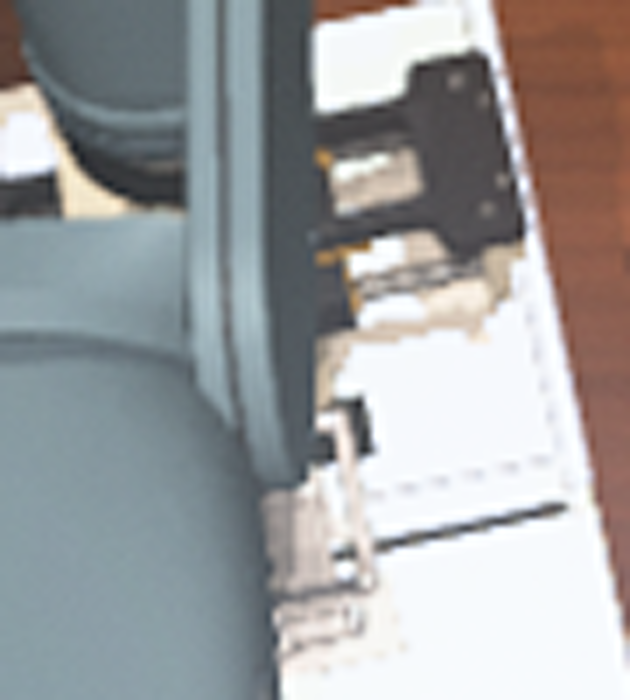

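```bash
python3 - <<'E'
from h import *
c=cam("top","t8.png",(228,180,250,222),14)
for p in [(325,415),(345,412),(365,400),(372,450)]: print(p,toc(onz(c,190+p[0]/7,130+p[1]/7,.086)))
st()
E
```

```text
(325, 415) [ 70.46 -16.05  86.  ]
(345, 412) [ 70.05 -22.98  86.  ]
(365, 400) [ 72.68 -30.54  86.  ]
(372, 450) [ 55.32 -29.39  86.  ]
t 9.65 tcp case [81.16  0.28 84.23] tilt -0.450 rv to vertical [0.   0.45 0.  ] F case [ 7.58 -2.    0.66] w 13.7
```

View pics/t8.png

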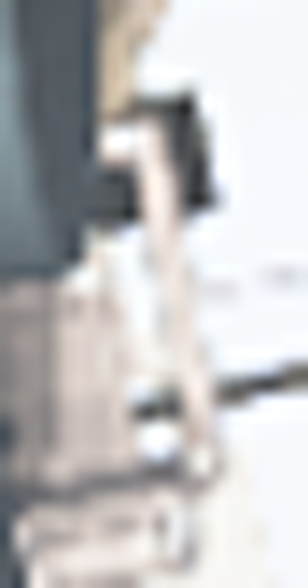

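carry_out(targets=[[[0,-0.2,0,-0.5,0,0.03,0],[0,0,0,0,0,0,0],[0,0,0,0,0,0,0]]])

```text
clock: 9.9
tcp_pos: [0.6159, 0.1111, 0.0849]
eef_rot: [0.972, 0.105, -0.208, 0.023]
wrist_force: [7.0, -0.9, 1.8]
width: 0.0137
```

```bash
python3 - <<'E'
from h import *
o,R=st();print(bar_now(),o["torque"])
E
```

```text
t 9.90 tcp case [80.83  0.31 84.9 ] tilt -0.421 rv to vertical [0.   0.42 0.  ] F case [ 6.69 -2.35  1.83] w 13.7
(np.float64(67.37409253182817), np.float64(85.44160799717498), np.float64(-0.4206352556084674)) [-0.05 -1.2   0.19]
```

carry_out(targets=[[[0,-0.9,0,0.4,0,-0.003,0],[0,-0.9,0,0.4,0,-0.003,0],[0,0,0,0,0,0,0]]])

```text
clock: 10.15
tcp_pos: [0.6148, 0.1108, 0.0851]
eef_rot: [0.972, 0.105, -0.21, 0.023]
wrist_force: [8.8, -0.6, 2.7]
width: 0.0137
```

```bash
python3 - <<'E'
from h import *
o,R=st();print(bar_now(),o["torque"])
E
```

```text
t 10.15 tcp case [79.66  0.26 85.15] tilt -0.425 rv to vertical [0.   0.43 0.  ] F case [ 8.46 -2.47  2.74] w 13.7
(np.float64(66.21327095188973), np.float64(85.7505691226112), np.float64(-0.42529783849434744)) [-0.05 -1.1   0.15]
```

carry_out(targets=[[[0,-0.9,0,0.4,0,-0.003,0],[0,-0.9,0,0.4,0,-0.003,0],[0,0,0,0,0,0,0]]])

```text
clock: 10.4
tcp_pos: [0.6129, 0.1104, 0.0854]
eef_rot: [0.971, 0.105, -0.213, 0.023]
wrist_force: [10.0, 0.8, 4.6]
width: 0.014
```

carry_out(targets=[[[0,-0.9,0,0.4,0,-0.003,0],[0,-0.9,0,0.4,0,-0.003,0],[0,0,0,0,0,0,0]]])

```text
clock: 10.65
tcp_pos: [0.6107, 0.1099, 0.0854]
eef_rot: [0.97, 0.105, -0.216, 0.024]
wrist_force: [8.5, 0.4, 4.8]
width: 0.0141
```

```bash
python3 - <<'E'
from h import *
o,R=st();print(bar_now(),o["torque"])
E
```

```text
t 10.65 tcp case [75.49  0.25 85.45] tilt -0.438 rv to vertical [0.   0.44 0.  ] F case [ 8.4  -1.47  4.79] w 14.1
(np.float64(62.05065308319033), np.float64(86.2200255247769), np.float64(-0.43787226747817976)) [-0.13 -0.87  0.14]
```

carry_out(targets=[[[0,-0.9,0,0.4,0,-0.002,0],[0,0,0,0,0,0,0]]])

```text
clock: 10.82
tcp_pos: [0.6095, 0.1096, 0.0855]
eef_rot: [0.97, 0.105, -0.217, 0.024]
wrist_force: [8.5, 0.6, 3.5]
width: 0.0139
```

carry_out(targets=[[[0,-0.9,0,0.4,0,-0.002,0],[0,0,0,0,0,0,0]]])

```text
clock: 10.98
tcp_pos: [0.6083, 0.1094, 0.0855]
eef_rot: [0.97, 0.105, -0.218, 0.024]
wrist_force: [7.5, 0.5, 3.8]
width: 0.0134
```

```bash
python3 - <<'E'
from h import *
o,R=st();print(bar_now(),o["torque"])
c=cam("top","t9.png",(190,130,280,230),7)
E
```

```text
t 10.98 tcp case [73.05  0.25 85.51] tilt -0.443 rv to vertical [0.   0.44 0.  ] F case [ 7.46 -1.11  3.8 ] w 13.4
(np.float64(59.61048235476253), np.float64(86.35090346817822), np.float64(-0.44299082284141234)) [-0.15 -0.63  0.18]
```

View pics/t9.png

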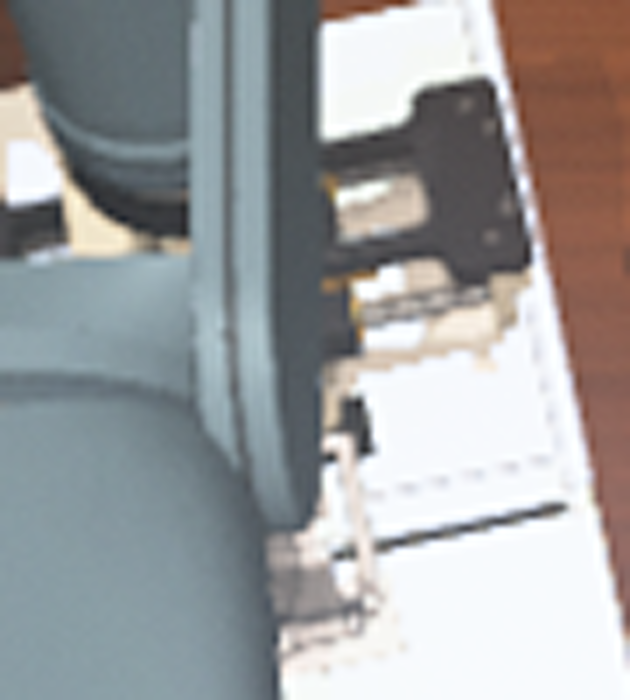

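The strip (crop (355,425)) and the lid gap haven't moved, and the bar has come back to about x=60. I'll continue in 1 mm steps.

carry_out(targets=[[[0,-0.8,0,0.3,0,-0.001,0],[0,0,0,0,0,0,0]]])

```text
clock: 11.2
tcp_pos: [0.6075, 0.1092, 0.0857]
eef_rot: [0.97, 0.105, -0.219, 0.024]
wrist_force: [7.9, -0.1, 3.5]
width: 0.0141
```

carry_out(targets=[[[0,-0.8,0,0.3,0,0,0],[0,0,0,0,0,0,0]]])

```text
clock: 11.37
tcp_pos: [0.607, 0.1091, 0.0859]
eef_rot: [0.97, 0.105, -0.218, 0.024]
wrist_force: [7.3, -0.1, 4.2]
width: 0.0139
```

```bash
python3 - <<'E'
from h import *
o,R=st();print(bar_now(),o["torque"])
E
```

```text
t 11.37 tcp case [71.69  0.24 85.9 ] tilt -0.443 rv to vertical [0.   0.44 0.  ] F case [ 7.1  -1.61  4.24] w 13.9
(np.float64(58.25398152860226), np.float64(86.73816941337145), np.float64(-0.44290054714096994)) [-0.09 -0.85  0.18]
```

carry_out(targets=[[[0,-0.8,0,0.5,0,0,0],[0,0,0,0,0,0,0]]])

```text
clock: 11.53
tcp_pos: [0.6065, 0.109, 0.086]
eef_rot: [0.97, 0.105, -0.218, 0.024]
wrist_force: [9.5, 0.3, 4.7]
width: 0.0135
```

carry_out(targets=[[[0,-0.8,0,0.4,0,0,0],[0,0,0,0,0,0,0]]])

```text
clock: 11.7
tcp_pos: [0.606, 0.1088, 0.0862]
eef_rot: [0.97, 0.105, -0.217, 0.024]
wrist_force: [9.6, 1.0, 5.2]
width: 0.014
```

```bash
python3 - <<'E'
from h import *
o,R=st();print(bar_now(),o["torque"])
E
```

```text
t 11.70 tcp case [70.69  0.2  86.16] tilt -0.441 rv to vertical [0.   0.44 0.  ] F case [ 9.61 -1.08  5.17] w 14.0
(np.float64(57.24820630077042), np.float64(86.96651636887864), np.float64(-0.4407384955986918)) [ 0.02 -1.12  0.14]
```

```bash
python3 - <<'E'
from h import *
c=cam("top","t10.png",(226,176,262,222),13)
c2=cam("scene","s10.png",(230,120,330,230),6)
st()
E
```

```text
t 11.80 tcp case [70.62  0.18 86.14] tilt -0.441 rv to vertical [0.   0.44 0.  ] F case [ 9.93 -2.05  6.01] w 13.8
```

View pics/t10.png

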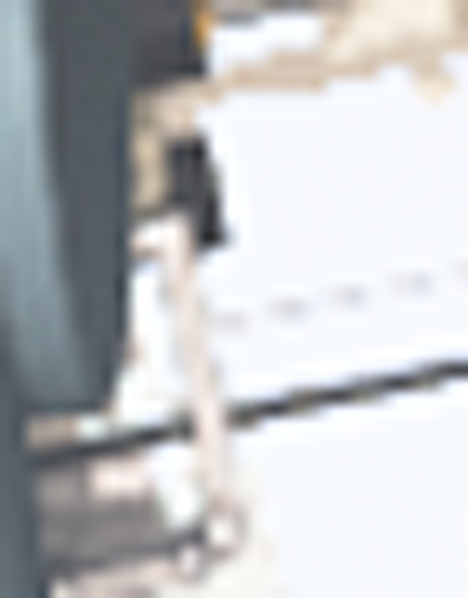

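View pics/s10.png

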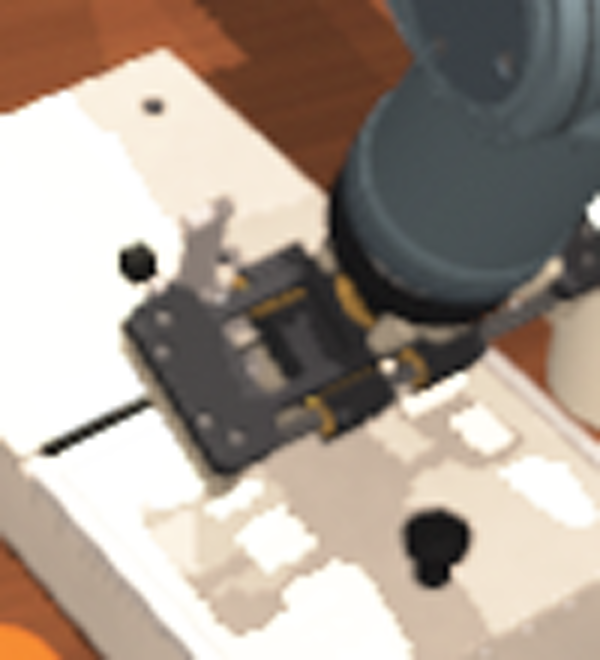

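carry_out(targets=[[[0,-0.8,0,0.5,0,0,0],[0,0,0,0,0,0,0]]])

```text
clock: 11.97
tcp_pos: [0.6055, 0.1087, 0.0863]
eef_rot: [0.97, 0.105, -0.217, 0.024]
wrist_force: [10.7, 1.4, 7.0]
width: 0.0138
```

```bash
python3 - <<'E'
from h import *
o,R=st();print(bar_now(),o["torque"])
E
```

```text
t 11.97 tcp case [70.15  0.22 86.28] tilt -0.440 rv to vertical [0.   0.44 0.  ] F case [10.8  -0.89  6.96] w 13.8
(np.float64(56.712290708280044), np.float64(87.07344516289864), np.float64(-0.4396724587689916)) [ 0.05 -1.26  0.13]
```

carry_out(targets=[[[0,-0.4,0,-0.8,0,0,0],[0,0,0,0,0,0,0]]])

```text
clock: 12.13
tcp_pos: [0.605, 0.1086, 0.0865]
eef_rot: [0.97, 0.105, -0.217, 0.024]
wrist_force: [9.1, 0.6, 5.2]
width: 0.014
```

```bash
python3 - <<'E'
from h import *
o,R=st();print(bar_now(),o["torque"])
E
```

```text
t 12.13 tcp case [69.66  0.23 86.48] tilt -0.441 rv to vertical [0.   0.44 0.  ] F case [ 9.   -1.38  5.21] w 14.0
(np.float64(56.21913077770593), np.float64(87.29647809087324), np.float64(-0.44109440517180476)) [ 0.09 -1.37  0.17]
```

carry_out(targets=[[[0,-1.0,0,-0.1,0,0,0],[0,0,0,0,0,0,0]]])

```text
clock: 12.3
tcp_pos: [0.604, 0.1084, 0.0867]
eef_rot: [0.97, 0.105, -0.218, 0.024]
wrist_force: [8.6, -0.8, 2.7]
width: 0.0139
```

```bash
python3 - <<'E'
from h import *
o,R=st();print(bar_now(),o["torque"])
E
```

```text
t 12.30 tcp case [68.68  0.23 86.71] tilt -0.441 rv to vertical [0.   0.44 0.  ] F case [ 8.26 -2.6   2.66] w 13.9
(np.float64(55.24458142866094), np.float64(87.53178484815611), np.float64(-0.4413278775104611)) [ 0.05 -1.53  0.2 ]
```

carry_out(targets=[[[0,-0.9,0,0.3,0,0,0],[0,0,0,0,0,0,0]]])

```text
clock: 12.47
tcp_pos: [0.603, 0.1082, 0.0867]
eef_rot: [0.97, 0.105, -0.218, 0.024]
wrist_force: [8.0, -0.6, 2.6]
width: 0.014
```

```bash
python3 - <<'E'
from h import *
o,R=st();print(bar_now(),o["torque"])
E
```

```text
t 12.47 tcp case [67.61  0.25 86.73] tilt -0.442 rv to vertical [0.   0.44 0.  ] F case [ 7.71 -2.29  2.63] w 14.0
(np.float64(54.174742483730206), np.float64(87.54973563910215), np.float64(-0.44170301281812757)) [ 0.06 -1.54  0.12]
```

carry_out(targets=[[[0,-0.9,0,0.3,0,0,0],[0,0,0,0,0,0,0]]])

```text
clock: 12.63
tcp_pos: [0.6021, 0.108, 0.0867]
eef_rot: [0.97, 0.105, -0.218, 0.024]
wrist_force: [9.2, -0.2, 1.9]
width: 0.0137
```

```bash
python3 - <<'E'
from h import *
o,R=st();print(bar_now(),o["torque"])
E
```

```text
t 12.63 tcp case [66.7   0.22 86.71] tilt -0.442 rv to vertical [0.   0.44 0.  ] F case [ 8.97 -2.21  1.92] w 13.7
(np.float64(53.266133031399946), np.float64(87.53473205009186), np.float64(-0.44164497798381763)) [ 0.02 -1.61  0.12]
```

```bash
python3 - <<'E'
from h import *
c=cam("top","t11.png",(226,176,262,222),13); im=c["frame"]
import os
# dark gap thickness & strip edge check: dashed line
def gapdark(c):
    im=cv2.cvtColor(c["frame"],cv2.COLOR_RGB2GRAY).astype(float)
    out=[]
    for y in(-60,-70,-80):
        v=[]
        for x in np.arange(10,50,.5):
            u,w=proj(c,tow((x,y,80))); v.append(cv2.getRectSubPix(im.astype(np.float32),(1,1),(float(u),float(w)))[0,0])
        v=np.array(v); out.append((np.round(np.sum(255-v)-np.sum(255-np.median(v))), v.min()))
    return out
print(gapdark(c)); 
old=cv2.imread("pics/top0.png")[:,:,::-1]; c0=dict(c); c0["frame"]=np.ascontiguousarray(old); print(gapdark(c0))
g=lambda f: cv2.cvtColor(f,cv2.COLOR_RGB2GRAY)
d=cv2.absdiff(g(c0["frame"]),g(im))
# right lid edge region: far right dashed line/corner
for roi in [(240,180,260,215),(215,140,230,160),(255,125,275,140)]:
    x0,y0,x1,y1=roi
    s,_=cv2.phaseCorrelate(np.float32(g(c0["frame"])[y0:y1,x0:x1]),np.float32(g(im)[y0:y1,x0:x1])); print(roi,s,d[y0:y1,x0:x1].mean())
E
```

```text
[(np.float32(1772.0), np.float32(131.15465)), (np.float32(1728.0), np.float32(112.49273)), (np.float32(1699.0), np.float32(93.6901))]
[(np.float32(2850.0), np.float32(117.084435)), (np.float32(2801.0), np.float32(100.09386)), (np.float32(2770.0), np.float32(85.95391))]
(240, 180, 260, 215) (-0.28435598094358383, 0.2627450457784519) 16.52857142857143
(215, 140, 230, 160) (-0.734645130924438, 9.634559160256444) 81.46666666666667
(255, 125, 275, 140) (-0.07285794091185238, 0.4733378007228337) 9.6
```

View pics/t11.png

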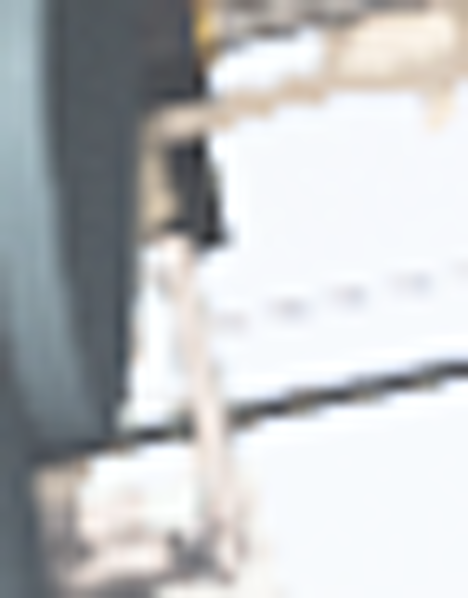

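```bash
python3 - <<'E'
from h import *
c=cam("top")
for p in [(180,237),(222,243),(195,140)]: print(p,toc(onz(c,226+p[0]/13,176+p[1]/13,.086)))
print(toc(onz(c,226+222/13,176+243/13,.083)))
for a in (1.3,1.4,1.5,1.6,1.7): 
    pin=(-18*np.cos(a-.1),96+18*np.sin(a-.1)); print(a,"bar x at z86:",pin[0]+np.sqrt(62**2-(pin[1]-86)**2))
st()
E
```

```text
(180, 237) [ 57.09 -21.67  86.  ]
(222, 243) [ 54.39 -29.04  86.  ]
(195, 140) [ 74.13 -28.03  86.  ]
[ 54.64 -28.95  83.  ]
1.3 bar x at z86: 49.39721838631123
1.4 bar x at z86: 50.829455444395236
1.5 bar x at z86: 52.38964983292849
1.6 bar x at z86: 54.06679741342888
1.7 bar x at z86: 55.84674241282486
t 12.73 tcp case [66.59  0.23 86.7 ] tilt -0.442 rv to vertical [0.   0.44 0.  ] F case [ 7.83 -1.53  1.34] w 14.0
```

carry_out(targets=[[[0,-0.7,0,0.3,0,0,0],[0,0,0,0,0,0,0]]])

```text
clock: 12.9
tcp_pos: [0.6014, 0.1078, 0.0867]
eef_rot: [0.97, 0.105, -0.218, 0.024]
wrist_force: [8.8, 0.1, 2.0]
width: 0.0137
```

carry_out(targets=[[[0,-0.7,0,0.3,0,0,0],[0,0,0,0,0,0,0]]])

```text
clock: 13.07
tcp_pos: [0.6013, 0.1078, 0.0867]
eef_rot: [0.97, 0.105, -0.217, 0.024]
wrist_force: [10.5, 1.1, 0.4]
width: 0.0135
```

```bash
python3 - <<'E'
from h import *
o,R=st();print(bar_now(),o["torque"])
E
```

```text
t 13.07 tcp case [65.87  0.23 86.74] tilt -0.440 rv to vertical [0.   0.44 0.  ] F case [10.52 -1.21  0.41] w 13.5
(np.float64(52.43285979773328), np.float64(87.5436527720557), np.float64(-0.43994119454454533)) [ 0.12 -1.99  0.17]
```

carry_out(targets=[[[0,-0.5,0,0.2,0,0,0],[0,0,0,0,0,0,0]]])

```text
clock: 13.23
tcp_pos: [0.6013, 0.1078, 0.0868]
eef_rot: [0.97, 0.105, -0.216, 0.024]
wrist_force: [11.8, 1.8, 0.9]
width: 0.0137
```

```bash
python3 - <<'E'
from h import *
o,R=st();print(bar_now(),o["torque"])
c=cam("top","t12.png",(226,176,262,222),13);c=cam("scene","s12.png",(230,120,330,230),6);st()
E
```

```text
t 13.23 tcp case [65.82  0.21 86.76] tilt -0.439 rv to vertical [0.   0.44 0.  ] F case [11.87 -0.76  0.86] w 13.7
(np.float64(52.38010685323721), np.float64(87.54050277537053), np.float64(-0.43876887633958866)) [ 0.23 -2.16  0.12]
t 13.33 tcp case [65.82  0.25 86.75] tilt -0.439 rv to vertical [0.   0.44 0.  ] F case [12.87 -1.2   1.12] w 13.7
```

View pics/t12.png

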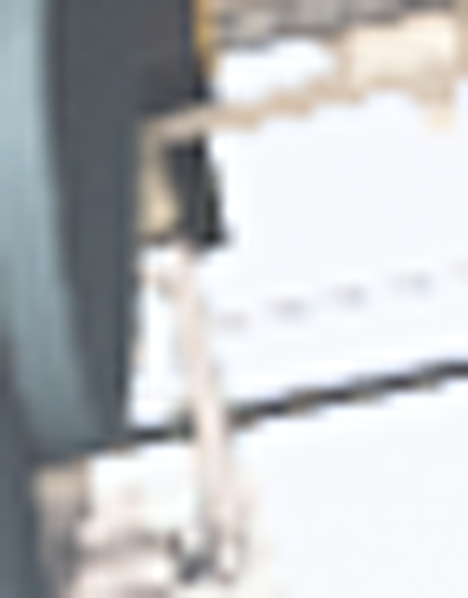

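Firm stop: x holds while force rises from 8 to 12.9 N, and the lid is unmoved (strip corner still at crop (222,243)). The bar is at about x=53, so it's past the lip and against the post. I'll relax the pull, then release.

carry_out(targets=[[[0,1.4,0,-0.6,0,0,0],[0,1.2,0,-0.5,0,0,0],[0,0,0,0,0,0,0]]])

```text
clock: 13.58
tcp_pos: [0.6013, 0.1078, 0.0866]
eef_rot: [0.97, 0.105, -0.22, 0.024]
wrist_force: [5.9, -0.4, 3.2]
width: 0.0139
```

```bash
python3 - <<'E'
from h import *
o,R=st();print(bar_now(),o["torque"])
E
```

```text
t 13.58 tcp case [65.86  0.23 86.61] tilt -0.446 rv to vertical [0.   0.45 0.  ] F case [ 5.73 -1.64  3.18] w 13.9
(np.float64(52.42896547307468), np.float64(87.49201255104944), np.float64(-0.44596629596925136)) [-0.02 -1.29  0.16]
```

carry_out(targets=[[[0,1.0,0,-0.4,0,0,0],[0,0,0,0,0,0,0],[15,0,0,0,0,0,0],[20,0,0,0,0,0,0],[30,0,0,0,0,0,0]]])

```text
clock: 14.0
tcp_pos: [0.6006, 0.1085, 0.0868]
eef_rot: [0.969, 0.105, -0.222, 0.024]
wrist_force: [4.4, 1.5, 6.6]
width: 0.0213
```

carry_out(targets=[[[45,0,0,0,0,0,0],[60,0,0,0,0,0,0],[60,0,0,0,0,0,0]]])

```text
clock: 14.25
tcp_pos: [0.5997, 0.1092, 0.0868]
eef_rot: [0.969, 0.105, -0.223, 0.023]
wrist_force: [1.1, 2.1, 5.1]
width: 0.0405
```

```bash
python3 - <<'E'
from h import *
o,R=st();t=toc(o["tcp_pos"]);z=Rc.T@R.as_matrix()[:,2]; q=t-60*z
plan([(*q,-.44,5),(q[0]+20,0,220,-.2,4)],60)
E
```

```text
t 14.25 tcp case [64.6   1.92 86.75] tilt -0.451 rv to vertical [-0.    0.45  0.  ] F case [1.53 1.85 5.08] w 40.5
t 14.25 tcp case [64.6   1.92 86.75] tilt -0.451 rv to vertical [-0.    0.45  0.  ] F case [1.53 1.85 5.08] w 40.5
[[60, 0.0, 0.0, -12.0, -0.0, 0.002, 0.0], [60, 0.0, 0.0, -12.0, -0.0, 0.002, 0.0], [60, 0.1, 0.0, -12.0, -0.0, 0.002, 0.0], [60, 0.1, 0.0, -12.0, -0.0, 0.002, 0.0], [60, 0.1, 0.0, -12.0, -0.0, 0.002, 0.0]]
[[60, -3.9, 0.4, -20.1, -0.0, 0.06, -0.0], [60, -2.7, 0.4, -20.3, 0.0, 0.06, -0.0], [60, -1.5, 0.4, -20.4, 0.0, 0.06, 0.0], [60, -0.3, 0.4, -20.4, -0.0, 0.06, -0.0]]
```

carry_out(targets=[[[60,0,0,-6,0,0,0],[60,0,0.5,-10,0,0,0],[60,0,0.5,-12,0,0,0],[60,0,0.5,-14,0,0,0],[60,0,0,-16,0,0,0]]])

```text
clock: 14.67
tcp_pos: [0.6246, 0.1118, 0.1382]
eef_rot: [0.969, 0.105, -0.224, 0.024]
wrist_force: [0.2, 0.7, -0.0]
width: 0.0557
```

carry_out(targets=[[[60,-3.9,0,-20,0,0.06,0],[60,-2.7,0,-20,0,0.06,0],[40,-1.5,0,-20,0,0.06,0],[20,-0.3,0,-20,0,0.06,0]]])

```text
clock: 15.0
tcp_pos: [0.6453, 0.1163, 0.2169]
eef_rot: [0.989, 0.107, -0.104, 0.011]
wrist_force: [0.5, -0.4, -0.3]
width: 0.0467
```

```bash
python3 - <<'E'
from h import *
st()
cam("top","t13.png",(210,175,265,245),11); cam("scene","s13.png",(235,140,300,205),9)
E
```

```text
t 15.00 tcp case [110.63  -0.87 216.94] tilt -0.210 rv to vertical [-0.    0.21  0.  ] F case [ 0.39 -0.5  -0.27] w 46.7
```

View pics/t13.png

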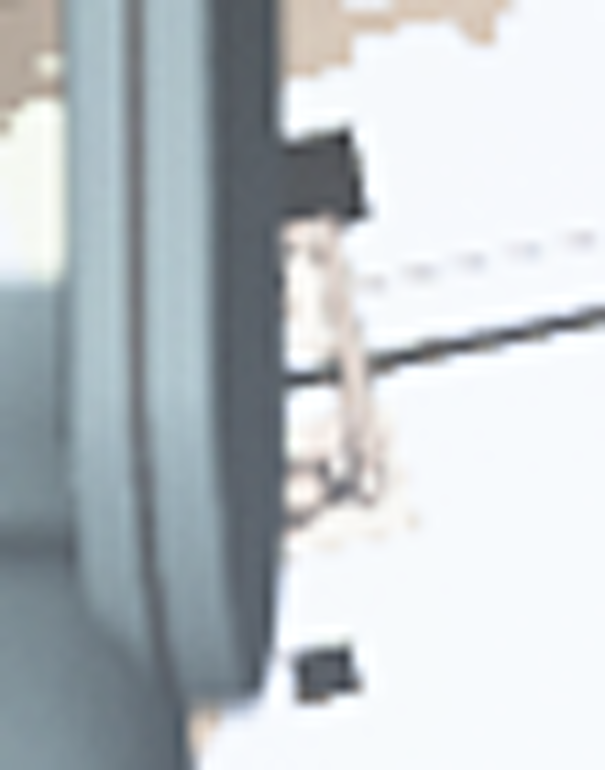

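View pics/s13.png

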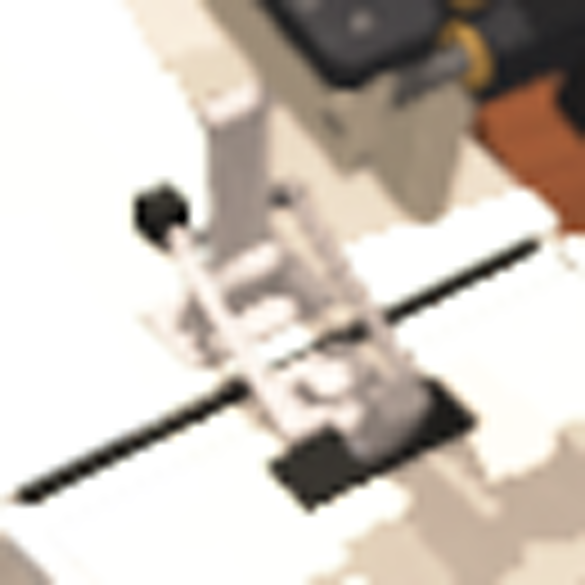

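The loop lies over the keeper with its tab at scene crop (390,420). The handle is upright (top at (238,105), lever ≈1.6) and the lid is unmoved. Next I'll bring the shut fingers in front of the handle.

```bash
python3 - <<'E'
from h import *
plan([(45,0,195,0,4),(24,0,142,0,4)],0)
E
```

```text
t 15.10 tcp case [111.71  -1.09 221.79] tilt -0.202 rv to vertical [0.  0.2 0. ] F case [-0.38  0.38  1.28] w 38.9
[[0, -15.0, -0.3, 9.9, 0.0, 0.05, 0.0], [0, -15.5, -0.3, 9.1, 0.0, 0.05, 0.0], [0, -15.9, -0.3, 8.3, 0.0, 0.05, 0.0], [0, -16.3, -0.3, 7.5, 0.0, 0.05, 0.0], [0, -5.2, 0.0, 13.3, -0.0, 0.0, 0.0]]
[[0, -5.3, -0.0, 13.3, -0.0, 0.0, 0.0], [0, -5.2, 0.0, 13.2, -0.0, 0.0, -0.0], [0, -5.2, 0.0, 13.3, -0.0, 0.0, 0.0]]
```

carry_out(targets=[[[0,-15,-0.3,9.9,0,0.05,0],[0,-15.5,-0.3,9.1,0,0.05,0],[0,-15.9,-0.3,8.3,0,0.05,0],[0,-16.3,-0.3,7.5,0,0.05,0],[0,0,0,0,0,0,0]]])

```text
clock: 15.52
tcp_pos: [0.5709, 0.1029, 0.1858]
eef_rot: [0.994, 0.108, -0.012, -0.0]
wrist_force: [-0.5, -0.1, -1.8]
width: 0.0056
```

carry_out(targets=[[[0,-5.2,0,13.3,0,0,0],[0,-5.2,0,13.3,0,0,0],[0,-5.2,0,13.3,0,0,0],[0,-4,0,13,0,0,0],[0,0,0,0,0,0,0]]])

```text
clock: 15.93
tcp_pos: [0.5572, 0.0986, 0.1339]
eef_rot: [0.994, 0.108, -0.01, 0.0]
wrist_force: [-0.0, -0.1, -0.6]
width: 0.0002
```

```bash
python3 - <<'E'
from h import *
st()
cam("top","t14.png",(200,165,275,245),8); cam("scene","s14.png",(225,130,300,205),8)
E
```

```text
t 15.93 tcp case [ 20.8    0.68 133.92] tilt -0.019 rv to vertical [-0.    0.02  0.  ] F case [-0.04 -0.14 -0.59] w 0.2
```

View pics/s14.png

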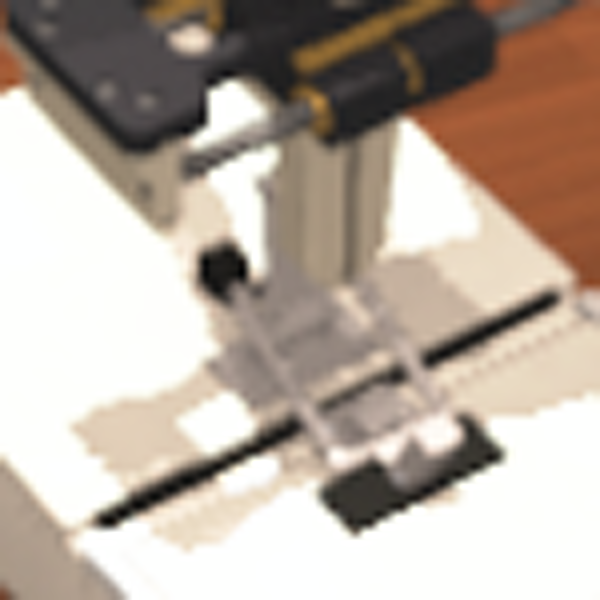

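```bash
cat >> h.py <<'E'
def lev(a,n=1,r=46): return (-r*np.cos(a)+2.5*np.sin(a)+7.5,0,96+r*np.sin(a)+2.5*np.cos(a),0,n)
E
python3 - <<'E'
from h import *
plan([(16,0,142,0,3),(11,0,142,0,2)]+[lev(a) for a in(1.5,1.42,1.34,1.26,1.18)],0)
E
```

```text
t 16.03 tcp case [ 23.27   0.19 136.55] tilt -0.014 rv to vertical [-0.    0.01  0.  ] F case [0.43 0.76 0.08] w 0.5
[[0, -2.4, 0.1, -1.8, -0.0, 0.005, 0.0], [0, -2.4, 0.1, -1.8, -0.0, 0.005, 0.0], [0, -2.4, 0.1, -1.8, -0.0, 0.005, 0.0], [0, -2.5, 0.0, 0.0, 0.0, 0.0, -0.0], [0, -2.5, -0.0, 0.0, 0.0, 0.0, -0.0]]
[[0, -4.3, 0.0, -0.1, -0.0, 0.0, 0.0], [0, -3.7, -0.0, 0.2, -0.0, 0.0, 0.0], [0, -3.7, 0.0, 0.5, -0.0, 0.0, 0.0], [0, -3.6, -0.0, 0.8, -0.0, 0.0, 0.0], [0, -3.5, 0.0, 1.1, -0.0, 0.0, 0.0]]
```

carry_out(targets=[[[0,-2.4,0.1,-1.8,0,0.005,0],[0,-2.4,0.1,-1.8,0,0.005,0],[0,-2.4,0,-1.8,0,0.005,0],[0,-2.5,0,0,0,0,0],[0,-2.5,0,0,0,0,0]]])

```text
clock: 16.45
tcp_pos: [0.5484, 0.0958, 0.1436]
eef_rot: [0.994, 0.108, 0.003, -0.0]
wrist_force: [4.2, 1.8, 1.2]
width: 0.0005
```

carry_out(targets=[[[0,-4,0,0,0,0,0],[0,-3.7,0,0.2,0,0,0],[0,-3.7,0,0.5,0,0,0]]])

```text
clock: 16.7
tcp_pos: [0.5395, 0.0938, 0.1431]
eef_rot: [0.994, 0.107, 0.006, -0.0]
wrist_force: [8.6, 2.1, -1.0]
width: 0.0004
```

```bash
python3 - <<'E'
from h import *
st()
cam("scene","s15.png",(225,130,300,205),8)
plan([lev(a) for a in(1.26,1.18,1.1,1.02,.94)],0)
E
```

```text
t 16.70 tcp case [  2.55  -0.26 143.12] tilt 0.011 rv to vertical [ 0.   -0.01 -0.  ] F case [ 8.87  0.18 -0.96] w 0.4
t 16.75 tcp case [  1.86  -0.23 142.97] tilt 0.010 rv to vertical [ 0.   -0.01 -0.  ] F case [ 6.98  0.66 -1.54] w 0.7
[[0, -6.1, -0.2, 2.3, 0.0, -0.01, -0.0], [0, -3.5, 0.0, 1.1, 0.0, 0.0, 0.0], [0, -3.4, -0.0, 1.4, -0.0, -0.0, 0.0], [0, -3.3, 0.0, 1.6, 0.0, 0.0, 0.0], [0, -3.2, 0.0, 1.9, -0.0, -0.0, 0.0]]
```

View pics/s15.png

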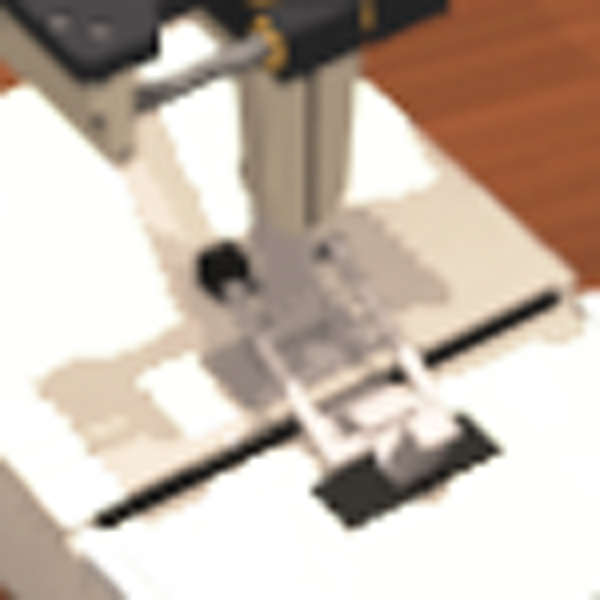

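The handle is moving and the loop is still under the lip, with the strip starting to move inward (scene crop (322,495) to (315,490)). I'll continue the swing.

carry_out(targets=[[[0,-4.2,0,1.2,0,0,0],[0,-3.5,0,1.1,0,0,0],[0,-3.4,0,1.4,0,0,0],[0,-3.3,0,1.6,0,0,0]]])

```text
clock: 17.08
tcp_pos: [0.5263, 0.0908, 0.1385]
eef_rot: [0.994, 0.107, 0.006, -0.0]
wrist_force: [7.6, 2.3, 2.1]
width: 0.0004
```

```bash
python3 - <<'E'
from h import *
st()
cam("scene","s16.png",(225,130,300,205),8)
print([lev(a)[::2] for a in (1.2,1.1,1.0)])
plan([lev(a) for a in(.94,.86,.78,.7,.62)],0)
E
```

```text
t 17.08 tcp case [-11.01  -0.33 138.53] tilt 0.013 rv to vertical [ 0.   -0.01 -0.  ] F case [7.89 0.58 2.09] w 0.4
[(np.float64(-6.838358991008921), np.float64(139.77969234068408), 1), (np.float64(-11.137403185422968), np.float64(138.12952886638996), 1), (np.float64(-15.250228607914686), np.float64(136.05842106583358), 1)]
t 17.13 tcp case [-11.95  -0.24 138.08] tilt 0.012 rv to vertical [ 0.   -0.01 -0.  ] F case [6.46 0.94 1.73] w 0.3
[[0, -5.7, -0.2, 3.4, 0.001, -0.012, -0.0], [0, -3.0, -0.0, 2.1, 0.0, 0.0, -0.0], [0, -2.8, 0.0, 2.4, -0.0, 0.0, 0.0], [0, -2.6, -0.0, 2.6, -0.0, 0.0, 0.0], [0, -2.4, 0.0, 2.8, -0.0, 0.0, 0.0]]
```

View pics/s16.png

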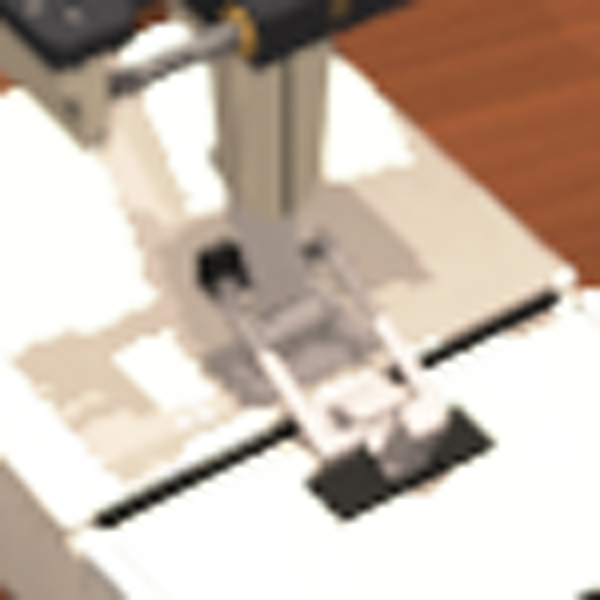

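The lid is moving in (strip now at (307,485)) and the loop is hooked.

carry_out(targets=[[[0,-4.0,0,2.4,0,-0.005,0],[0,-3,0,2.1,0,-0.005,0],[0,-2.8,0,2.4,0,0,0],[0,-2.6,0,2.6,0,0,0]]])

```text
clock: 17.47
tcp_pos: [0.5136, 0.0881, 0.1289]
eef_rot: [0.994, 0.108, 0.001, 0.0]
wrist_force: [5.2, 3.2, 3.3]
width: 0.0004
```

```bash
python3 - <<'E'
from h import *
st()
print([np.array(lev(a)[::2]) for a in (.9,.8,.7,.6)])
plan([lev(a) for a in(.62,.54,.46,.38,.3)],0)
E
```

```text
t 17.47 tcp case [-23.98  -0.32 128.88] tilt 0.002 rv to vertical [ 0. -0. -0.] F case [5.72 2.   3.26] w 0.4
[array([-19.14, 133.59,   1.  ]), array([-22.76, 130.74,   1.  ]), array([-26.07, 127.55,   1.  ]), array([-29.05, 124.04,   1.  ])]
t 17.47 tcp case [-23.98  -0.32 128.88] tilt 0.002 rv to vertical [ 0. -0. -0.] F case [5.72 2.   3.26] w 0.4
[[0, -4.5, -0.3, 4.1, 0.001, -0.002, -0.0], [0, -2.2, -0.0, 3.0, 0.0, -0.0, -0.0], [0, -1.9, 0.0, 3.1, 0.0, -0.0, -0.0], [0, -1.7, -0.0, 3.3, 0.0, -0.0, 0.0], [0, -1.4, -0.0, 3.4, -0.0, -0.0, 0.0]]
```

carry_out(targets=[[[0,-3.2,0,3,0,0,0],[0,-2.2,0,3,0,0,0],[0,-1.9,0,3.1,0,0,0],[0,-1.7,0,3.3,0,0,0]]])

```text
clock: 17.8
tcp_pos: [0.5038, 0.0858, 0.116]
eef_rot: [0.994, 0.108, -0.0, 0.0]
wrist_force: [2.5, 0.5, 2.4]
width: 0.0007
```

```bash
python3 - <<'E'
from h import *
st()
cam("scene","s17.png",(225,130,300,205),8)
print([np.array(lev(a)[::2]) for a in (.5,.4,.3)])
plan([lev(a) for a in(.32,.25,.18,.11,.05)],0)
E
```

```text
t 17.80 tcp case [-34.06  -0.4  115.97] tilt -0.001 rv to vertical [0. 0. 0.] F case [ 2.54 -0.06  2.39] w 0.7
[array([-31.67, 120.25,   1.  ]), array([-33.9 , 116.22,   1.  ]), array([-35.71, 111.98,   1.  ])]
t 17.85 tcp case [-35.51  -0.26 115.  ] tilt -0.004 rv to vertical [0. 0. 0.] F case [ 2.02 -0.58  2.08] w 0.4
[[0, 0.1, -0.3, 2.2, 0.0, 0.004, 0.0], [0, -1.1, -0.0, 3.0, 0.0, -0.0, -0.0], [0, -0.9, 0.0, 3.1, 0.0, -0.0, -0.0], [0, -0.6, -0.0, 3.2, 0.0, -0.0, 0.0], [0, -0.4, -0.0, 2.7, -0.0, -0.0, 0.0]]
```

View pics/s17.png

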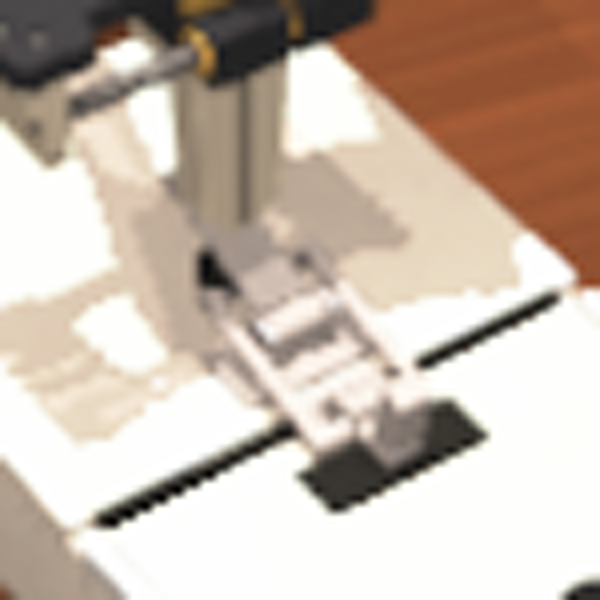

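carry_out(targets=[[[0,-0.3,0,2.2,0,0,0],[0,-0.9,0,3,0,0,0],[0,-0.8,0,3,0,0,0]]])

```text
clock: 18.1
tcp_pos: [0.4995, 0.0851, 0.1063]
eef_rot: [0.994, 0.108, -0.003, 0.0]
wrist_force: [2.0, 0.4, 1.0]
width: 0.0005
```

carry_out(targets=[[[0,-0.6,0,2.5,0,0,0],[0,-0.3,0,1.5,0,0,0],[0,0,0,0,0,0,0]]])

```text
clock: 18.35
tcp_pos: [0.4975, 0.0851, 0.1016]
eef_rot: [0.994, 0.108, -0.004, 0.0]
wrist_force: [-0.6, 0.3, -0.1]
width: 0.0005
```

```bash
python3 - <<'E'
from h import *
st()
E
```

```text
t 18.35 tcp case [-40.34   0.22 101.58] tilt -0.009 rv to vertical [-0.    0.01  0.  ] F case [-0.52  0.45 -0.13] w 0.5
```

carry_out(targets=[[[0,0,0,1.5,0,0,0],[0,0,0,0.8,0,0,0],[0,0,0,0,0,0,0]]])

```text
clock: 18.6
tcp_pos: [0.4985, 0.0851, 0.0999]
eef_rot: [0.994, 0.108, -0.003, 0.0]
wrist_force: [-1.0, -0.5, 0.3]
width: 0.0005
```

carry_out(targets=[[[0,0,0,1.0,0,0,0],[0,0,0,0,0,0,0]]])

```text
clock: 18.77
tcp_pos: [0.4987, 0.0851, 0.0991]
eef_rot: [0.994, 0.108, -0.003, 0.0]
wrist_force: [0.3, 0.3, 0.3]
width: 0.0006
```

```bash
python3 - <<'E'
from h import *
st()
E
```

```text
t 18.77 tcp case [-39.18  -0.01  99.11] tilt -0.006 rv to vertical [-0.    0.01  0.  ] F case [0.33 0.23 0.32] w 0.6
```

carry_out(targets=[[[0,0,0,0.8,0,0,0],[0,0,0,0,0,0,0]]])

```text
clock: 18.93
tcp_pos: [0.4989, 0.0851, 0.0986]
eef_rot: [0.994, 0.108, -0.003, 0.0]
wrist_force: [-0.2, 0.2, 1.2]
width: 0.0007
```

carry_out(targets=[[[0,0,0,0.8,0,0,0],[0,0,0,0,0,0,0]]])

```text
clock: 19.1
tcp_pos: [0.499, 0.085, 0.0982]
eef_rot: [0.994, 0.108, -0.003, 0.0]
wrist_force: [-1.5, 0.0, 5.2]
width: 0.0007
```

carry_out(targets=[[[0,0,0,0.8,0,0,0],[0,0,0,0,0,0,0]]])

```text
clock: 19.27
tcp_pos: [0.4989, 0.085, 0.0979]
eef_rot: [0.994, 0.108, -0.003, 0.0]
wrist_force: [-3.0, 0.1, 7.9]
width: 0.0
```

```bash
python3 - <<'E'
from h import *
st()
E
```

```text
t 19.27 tcp case [-38.99  -0.13  97.9 ] tilt -0.005 rv to vertical [0.   0.01 0.  ] F case [-2.89  0.73  7.89] w 0.0
```

Contact at z≈98.4 matches the handle lying flat. It was pressed to 8 N and stands firm. Now I'll retreat and look.

carry_out(targets=[[[0,0,0,-3,0,0,0],[0,0,0,-15,0,0,0],[0,0,0,-25,0,0,0],[0,0,0,-30,0,0,0],[0,0,0,-30,0,0,0]]])

```text
clock: 19.68
tcp_pos: [0.4988, 0.0852, 0.2005]
eef_rot: [0.994, 0.108, -0.004, 0.0]
wrist_force: [0.7, 0.5, -0.1]
width: 0.0007
```

carry_out(targets=[[[0,-20,0,-20,0,0,0],[0,-30,0,-10,0,0,0],[0,-30,0,0,0,0,0],[0,-30,0,0,0,0,0],[0,0,0,0,0,0,0]]])

```text
clock: 20.1
tcp_pos: [0.3874, 0.0616, 0.2304]
eef_rot: [0.994, 0.108, -0.004, 0.0]
wrist_force: [-1.0, 0.5, -0.2]
width: 0.0001
```

```bash
python3 - <<'E'
from h import *
st()
cam("top","t18.png",(170,120,300,300),4); cam("scene","s18.png",(225,130,315,220),8); cam("scene","s18f.png")
E
```

```text
t 20.10 tcp case [-152.98    0.83  230.39] tilt -0.009 rv to vertical [-0.    0.01  0.  ] F case [-0.84  0.68 -0.15] w 0.1
```

View pics/t18.png

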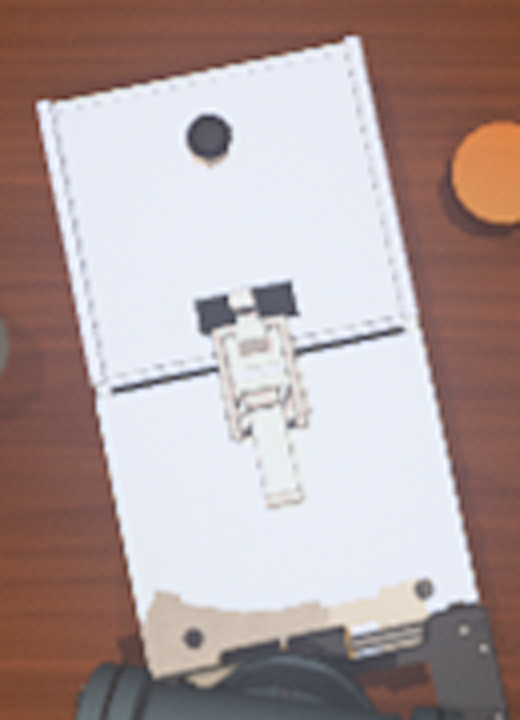

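View pics/s18.png

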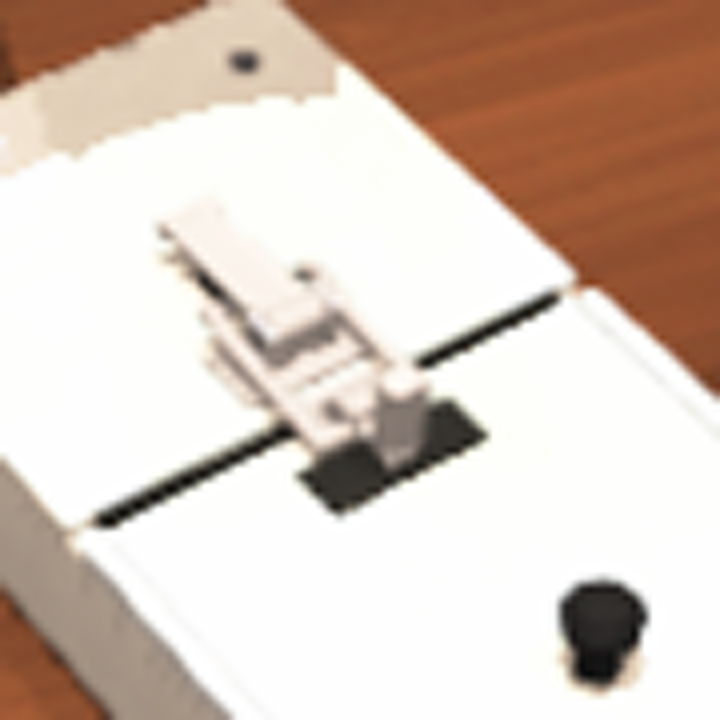

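View pics/s18f.png

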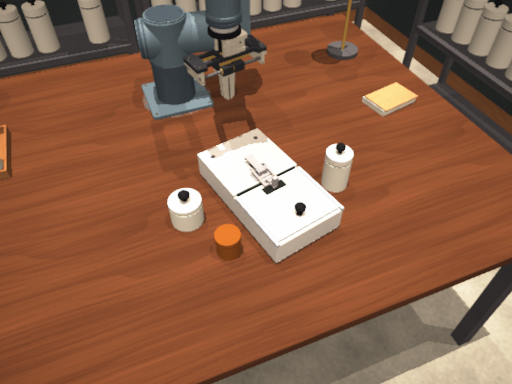

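carry_out(targets=[[[0,-10,0,-10,0,0,0],[0,0,0,0,0,0,0],[0,0,0,0,0,0,0],[0,0,0,0,0,0,0],[0,0,0,0,0,0,0]]])

```text
clock: 20.67
tcp_pos: [0.383, 0.0596, 0.2401]
eef_rot: [0.994, 0.108, -0.003, 0.0]
wrist_force: [-0.1, 0.6, 0.3]
width: 0.0005
```

```bash
python3 - <<'E'
from h import *
def knob(c):
    im=cv2.cvtColor(c["frame"],cv2.COLOR_RGB2GRAY); m=np.zeros_like(im); m[138:165,208:236]=(im[138:165,208:236]<130); M=cv2.moments(m,True); return M["m10"]/M["m00"],M["m01"]/M["m00"]
c=cam("top","t19.png",(210,175,265,245),11); c0=dict(c); c0["frame"]=np.ascontiguousarray(cv2.imread("pics/top0.png")[:,:,::-1])
for k in(c0,c): u=knob(k); print("knob",u,toc(onz(k,*u,.107)))
g=lambda f: np.float32(cv2.cvtColor(f,cv2.COLOR_RGB2GRAY))
for n,(x0,y0,x1,y1) in dict(tall=(130,185,175,225),short=(300,195,345,240),jar=(280,148,312,180)).items():
    print(n,np.abs(g(c0["frame"])[y0:y1,x0:x1]-g(c["frame"])[y0:y1,x0:x1]).mean(), cv2.phaseCorrelate(g(c0["frame"])[y0:y1,x0:x1].copy(),g(c["frame"])[y0:y1,x0:x1].copy()))
st()
E
```

```text
knob (220.77083333333334, 149.625) [168.92   0.43 107.  ]
knob (220.58490566037736, 151.95283018867926) [163.52   1.97 107.  ]
tall 0.8522222 ((0.49779165120436986, 0.020975125194304667), 0.9879482119613223)
short 1.0424691 ((0.48350605884004594, 0.5071763489625631), 0.9907406012805892)
jar 0.9580078 ((0.03144541800109302, 0.07402549329467689), 0.9932902578730136)
t 20.72 tcp case [-157.83   -0.12  240.08] tilt -0.007 rv to vertical [-0.    0.01  0.  ] F case [0.5  0.01 0.24] w 0.6
```

View pics/t19.png

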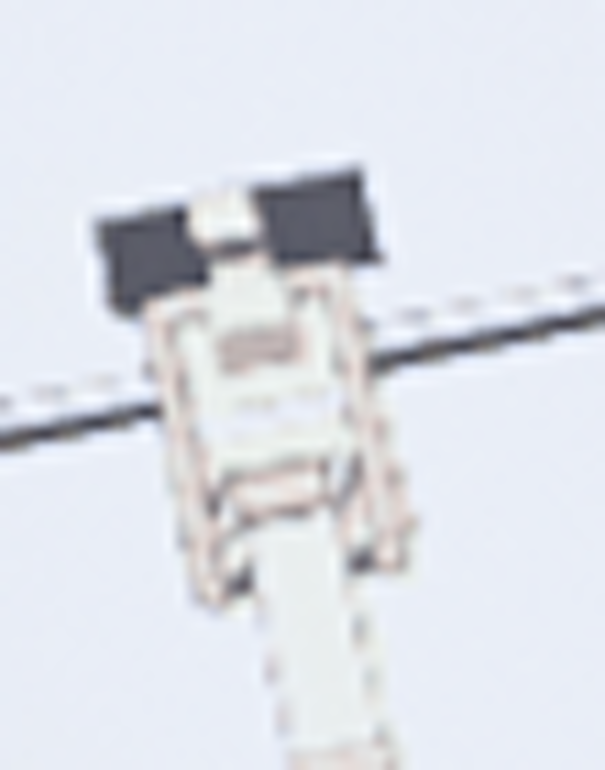

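```bash
python3 - <<'E'
from h import *
c=cam("top"); 
for n,p in dict(before=(365,215),after=(378,260)).items(): print(n,toc(onz(c,210+p[0]/11,175+p[1]/11,.083)))
st(); print(ticket.job_done())
E
```

```text
before [ 54.93 -29.27  83.  ]
after [ 44.68 -30.05  83.  ]
t 20.77 tcp case [-157.94   -0.1   240.13] tilt -0.007 rv to vertical [-0.    0.01  0.  ] F case [-0.64  0.63 -0.9 ] w 0.5
the job is handed in; nothing more can be done
None
```

The case is latched, and I handed the job in at about 21 s with the arm clear of everything.

**What I did:** I pulled the loop forward by its tab and lowered it beyond the keeper. I then drew it back until it came to a firm stop, with force rising from about 8 to 13 N (hinge drag included). The lid did not move. I let go of the tab, swung the lever back over centre with the shut fingers, and pressed it down to about 8 N.

**Last checks:**
- **Lever:** the handle lies flat. I felt it at z ≈ 98.4 mm, where a fully-down handle should be.
- **Lid:** it moved only during the lever swing, by about 10 mm going by the strip's corner. The latch holds it there with the robot clear.
- **Bystanders:** the canisters and the jar show no visible change.

**What did not agree or stays uncertain:**
- **Lid travel:** about 3 mm of the 13 mm is left, by camera measurement. This fits a keeper set 3 to 4 mm nearer than nominal, since the bar met the post at x ≈ 53 mm instead of about 57 mm, but nothing measures that directly.
- **Knob check:** the automatic knob measurement gave only 5.4 mm of travel. I did not trust it, because its mask probably caught other dark pixels; by eye the knob moved about 9 mm.
- **Finger contact:** the fingertips seem to have pressed on the rubber strip with about 5 to 7 N while I drew the bar back. The lid did not shift.
- **Hook under the lip:** I never saw the bar under the lip. I infer it from the firm stop and from the lid staying in against the gasket.

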